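# Fit the adjustable wrench to the clamp nut and tighten it

### The arm

A 7-joint arm with a two-finger parallel gripper is mounted at the origin on the work surface. World frame = base frame: x ahead of the robot, y to its left, z up, the work surface at z = 0. Lengths are in mm, angles in rad, forces in N, time in s.
With the tool pointing down it reaches from about 425 to 825 mm from the base axis. Payload 3.6 kg.
Tool frame: the origin (TCP) lies on the centre line of the jaws, within the pads' length; the fingertips stand 11 mm ahead of it and the grasp point (between the pads) lies 8 mm behind it; z points along the fingers, y is the direction in which the jaws open and shut (so a half turn about z gives the same grasp; the last joint's range is limited). The gripper opens to 93 mm and grips with 3 to 60 N. Pads are 15 mm wide; open, the fingers measure 128 mm over their backs; the gripper's body (75 mm by 188 mm) begins 65 mm behind the grasp point.
Start: joints at [1.183, 0.615, -0.013, 1.423, 0.008, 1.103, -0.04], TCP at [229.474, -608.115, 229.64] pointing down, gripper open.
Joint ranges: [-3.12, 3.12], [-0.3, 2.06], [-1.34, 1.32], [0.26, 2.42], [-1.36, 4.5], [0.01, 1.98], [-2.84, 2.84]. Speed limits (rad/s): [2.79, 2.79, 3.14, 3.14, 3.14, 3.14, 3.14].

### API

Orientations are given as a rotation vector (axis times angle).
In Python, from plant import ctrl gives the robot as it stands. The module is installed in compiled form; this text tells all that it offers.
- The arm moves only by the tool servo_tool, never from a script. Its argument "moves" is a list of rows, each a list of 7 numbers: the shift along the tool's x, y, z in m, then the turn, a rotation vector about the tool's x, y, z in rad, then the gripper's target within -1 to 1 (shut at 1, half-way at 0, fully open at -1). In form: [[x, y, z, rx, ry, rz, grip], ...]. A call has 1 to 10 rows; each row shifts and turns the pose as measured when the row begins, along the tool's axes as they then stand; what a row does not reach is not made up. A row lasts 1/10 s, in which the tool goes at most 50 mm and 8.59 degrees, less where a joint would pass 70% of its speed; a pose out of reach is approached as far as the arm can. A call is refused whole if a number of a shift passes 0.05 or a number of a turn 0.15, either way. A call with a gripper value outside its range is refused whole. The fingers move at their own pace and stop on an object; "newtons" is the grip in N (left out, the last holds). Time passes only in rows, so rows that do not move let the fingers close. It gives the time, the measured TCP pose, the force and the opening at its end, in the units of the state.
- ctrl.sense(): the state, without advancing time (a new reading comes with each control period).
- ctrl.capture(name): name is "scene" or "top" or "wrist"; returns a dict with "color" (384x512x3 uint8, red, green, blue), "depth" (384x512 float32, mm along the optical axis (not along the pixel's ray), 0 where there is no reading), "fovy" (degrees; the focal length in pixels is half the picture's height over the tangent of half this angle, whatever the lens; pixels are square), "cx", "cy" (the principal point, pixels), "R" (3x3) and "t" (3): a world point X has camera coordinates R X + t. Camera axes: x right, y down, z forward; pixel columns grow to the right and rows downward; lengths in mm; the calibration is good to about 2 mm. A picture is of the moment at which its call begins.
- ctrl.sign_off(): hands the job in, once; it reports no verdict.
The state is a dict: "t": time; "q": joint angles; "qvel": joint speeds; "tau": joint torques, N m; "tool_pos": TCP position; "tcp_rot": TCP orientation; "wrist_force": force on the tool from outside, world axes, zero at the start; "wrist_torque": the same for the moment, N m; "gripper_width": opening from 0.0 (shut) to 1.0 (fully open).
Only numpy, scipy, OpenCV 4.12 (cv2) and the standard library are available. Lean on these libraries where they do the work, as an engineer would, in place of code of your own. Each camera call takes 0.05 s, during which the arm holds its last target.

### The job

The adjustable wrench lies around the big nut of the clamping stand, but a little askew and with its jaws too wide. Square it to the nut's flats and roll its worm wheel until the jaws just fit the nut, then tighten the nut clockwise with the wrench until it comes up against its stop, and leave the wrench lying fitted on the nut. Do not touch the nut with the gripper, and leave the bolt, the steel collar and the carton where they are.

Things in the scene. Friction and masses are not known exactly. Their poses are not given: they have to be found in the camera images.
- nut_top (a point): centre of the top of the steel hex nut, 36 mm across flats, 19 mm high, top 59 mm above the bench, on a threaded rod (ends 8 mm above this point) in the middle of a fixed grey round flange, 170 mm diameter, top 40 mm above the bench, on a square base 190 mm wide, 12 mm high. Turns with the nut: y is square to one pair of flats
- nut (a joint): angle of the nut in rad, growing clockwise seen from above (tightening); stiff, about 0.2 N m all the way; hard stop at 1.2, where the nut is tight
- wrench_mouth (a point): point in the mouth of the loose steel adjustable wrench (218 mm long, 0.5 kg), which lies flat on the flange around the nut; head 16 mm thick, this point half-way up. Axes: x out of the mouth (handle to -x), y from fixed to moving jaw, z up. Fixed jaw's face at y = -18 mm, back of the mouth at x = -24, jaw ends at x = +18. With a fitted nut the nut's axis is within 6 mm of this point
- jaw (a joint): closing travel of the moving jaw in m; the jaws' opening is 0.046 m less this value, the moving jaw's face at y = 28 mm less it. It just fits the nut at 0.010, if the jaw faces lie square to a pair of flats; askew by more than about 5 degrees it jams on the nut's corners before that. Driven by the worm, 2.5 mm per rad; keeps its place up to roughly 20 N
- worm_top (a point): highest point, mid-length, of the wrench's knurled steel worm wheel: 24 mm diameter, 26 mm long, axis along the wrench's y, 42 mm behind the mouth, standing 9 mm above the head, 65 mm above the bench. Axes as wrench_mouth. Pressing down (8 to 15 N) and dragging towards the mouth (+x) rolls it, closing the jaws and pushing the wrench home; takes about 5 N. It slips once the nut is held
- worm (a joint): angle of the worm wheel in rad, growing as the jaws close; 0 fully open
- wrench_handle (a point): point on the middle line of the wrench handle, half-way up (48 mm above the bench; handle 12 mm thick, 26 mm wide), 135 mm behind the mouth point, beyond the flange's edge; the handle runs on for 63 mm. Axes as wrench_mouth. Tightening swings the handle towards the wrench's own +y side
- bolt_mid (a point): middle of a loose hex bolt standing on its head, 85 mm tall: bystander
- washers_mid (a point): middle of a loose thick steel collar, 64 mm diameter, 18 mm high: bystander
- carton_mid (a point): middle of a small cardboard box, 75 x 100 x 50 mm: bystander

How it is judged (in metres and radians):
On the way, in this order (a step that is already met when the one before it is completed fails the run):
1. the jaws just fit the nut (opening under 38 mm, nut between the jaws), before the nut is tight (value of joint jaw above 0.008 m and horizontal distance between wrench_mouth and nut_top below 0.01 m and value of joint nut below 0.8 rad), for 0.2 s.
2. the nut is turned up to its stop by the wrench (value of joint nut above 1.14 rad and value of joint jaw above 0.0075 m and horizontal distance between wrench_mouth and nut_top below 0.01 m), for 0.1 s.
At the end, for the whole second after the job is handed in: the nut is within 0.06 rad of its stop, and the wrench lies flat on the flange around the nut (mouth point within 10 mm of the nut's axis, tilt under 0.1 rad) with its jaws still fitted (opening under 38.5 mm), at rest (all of step 2 and angle between wrench_mouth's own z axis and vertical below 0.1 rad and height (world z) of wrench_mouth below 0.055 m and velocity of joint nut below 0.05 rad/s); the robot touches nothing.
It fails at once if the gripper pushes on the nut (over 3 N) (contact force between the fingers and nut above 3 N).
It fails at once if the bolt, steel collar or carton is moved by more than 25 mm (distance of any of bolt_mid, washers_mid, carton_mid from where it was at the start of the episode above 0.025 m).
It also fails if it takes over 61 s, if anything falls off the work surface, if the arm or the gripper's body presses on something with over 40 N, if the wrist force passes 120 N, or if a joint passes its speed limit or range.

## Working session

There is one attempt and no reset: what is moved stays moved. The work goes in short steps, Python scripts to look and compute and a tool call to move; the robot and the scene stay as the last step left them, time stands still between calls to the robot, and variables do not carry over. Pictures are saved under pics/ and viewed, and the job is handed in when it is done.

Besides the shell and the picture viewer there is one more tool, called after ">>>" as name([rows], argument=value, ...), one row to a line, values as JSON. servo_tool: Moves the arm, as the interface text tells. Its arguments: {"type":"object","properties":{"moves":{"type":"array","items":{"type":"array","items":{"type":"number"}}},"newtons":{"type":"number"}},"required":["moves"]}

```bash
mkdir -p pics; cat > h.py <<'E'
import numpy as np, cv2
from plant import ctrl
def cap(n,f):
    d=ctrl.capture(n); cv2.imwrite(f'pics/{f}.png',d['color'][:,:,::-1]); np.savez(f'{f}.npz',**d); return d
def ray(d,u,v,z):
    f=192/np.tan(np.radians(d['fovy'])/2); R=d['R'];t=d['t']
    c=-R.T@t; r=R.T@np.array([(u-d['cx'])/f,(v-d['cy'])/f,1]); return c+r*(z-c[2])/r[2]
def proj(d,X):
    f=192/np.tan(np.radians(d['fovy'])/2); p=d['R']@np.array(X,float)+d['t']; return p[:2]/p[2]*f+[d['cx'],d['cy']]
E
python3 - <<'E'
from h import *
for n in ['top','scene','wrist']:
    d=cap(n,n+'0'); print(n,d['fovy'],d['cx'],d['cy'],-d['R'].T@d['t'])
s=ctrl.sense(); print(s)
E
```

```text
top 53.198027440179494 253.0767635546118 191.71812613753332 [ 485.26400195   -9.59454311 1047.5975539 ]
scene 45.798688879723116 249.27730503313327 190.71077806622426 [ 983.61497616 -455.36438491 1045.36185491]
wrist 66.00094554252262 255.2469382824162 191.66281123859372 [ 291.81106251 -584.61567594  385.43556552]
{'t': 0.15, 'q': array([ 1.18352217,  0.61568075, -0.01260332,  1.42447659,  0.00809989,
        1.10340316, -0.04040825]), 'qvel': array([ 0.00072886, -0.00313966, -0.0004572 , -0.00318021,  0.00060599,
        0.00109408, -0.00051148]), 'tau': array([ 7.28045343e-04, -4.59348929e+01,  2.09544883e-01, -1.65942675e+01,
       -6.10011653e-02,  1.81414088e-02,  1.58006419e-04]), 'tool_pos': array([ 229.25870495, -607.62652202,  228.77587002]), 'tcp_rot': array([-3.08875381e+00, -5.63365353e-01,  5.75887243e-04]), 'wrist_force': array([-0.95170922,  0.73356443, -0.26198459]), 'wrist_torque': array([ 0.04072912, -0.03993946,  0.01366187]), 'gripper_width': 1.0023339079561593}
```

View pics/top0.png

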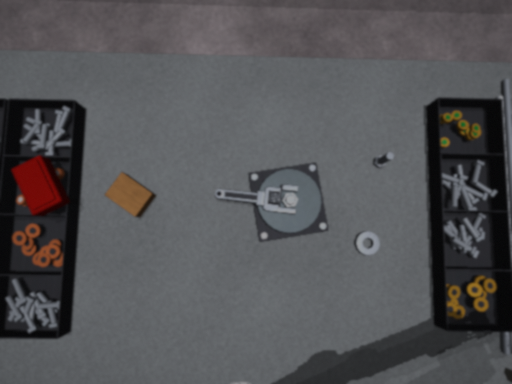

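View pics/scene0.png

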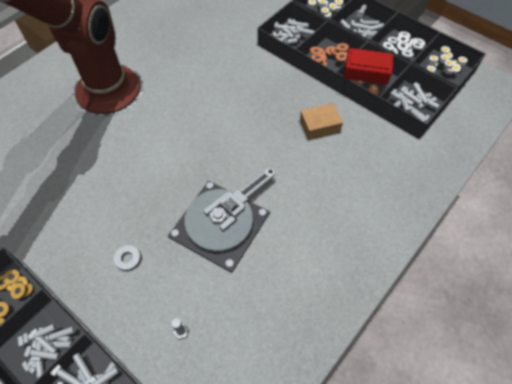

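View pics/wrist0.png

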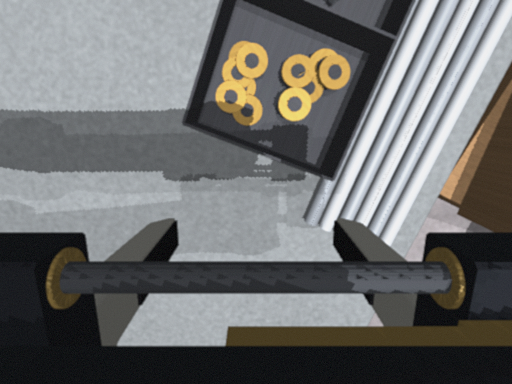

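The top view shows the nut near (289,200), the wrench handle running left to (218,194), the bolt at (383,160), the collar at (368,243) and the carton at (130,195). Next I'll compute rough positions.

```bash
python3 - <<'E'
from h import *
d=dict(np.load('top0.npz'))
for n,u,v,z in [('nut',289.5,199.5,59),('hend',218,194,48),('worm',274,198,65),('bolt',383,160,40),('collar',368,243,18),('carton',130,195,50)]:
    print(n,ray(d,u,v,z).round(1))
im=cv2.imread('pics/top0.png')[150:260,200:420]
cv2.imwrite('pics/top0c.png',cv2.resize(im[:, :140],None,fx=5.5,fy=5.5,interpolation=cv2.INTER_CUBIC)[:600])
w=dict(np.load('wrist0.npz'))
print(w['R'],w['t'])
from scipy.spatial.transform import Rotation as Ro
s=ctrl.sense(); print(Ro.from_rotvec(s['tcp_rot']).as_matrix().round(3))
E
```

```text
nut [ 580.  -122.6   59. ]
hend [591.9  63.8  48. ]
worm [582.5 -81.9  65. ]
bolt [ 693.3 -376.    40. ]
collar [ 470.9 -338.7   18. ]
carton [584.6 291.9  50. ]
[[ 0.35333331 -0.93549565 -0.00185952]
 [-0.90792392 -0.34339726  0.24031745]
 [-0.22545449 -0.08322386 -0.97069257]] [-649.29526591  -28.44006846  391.27558077]
[[ 0.936  0.353 -0.001]
 [ 0.353 -0.936  0.002]
 [-0.    -0.002 -1.   ]]
```

View pics/top0c.png

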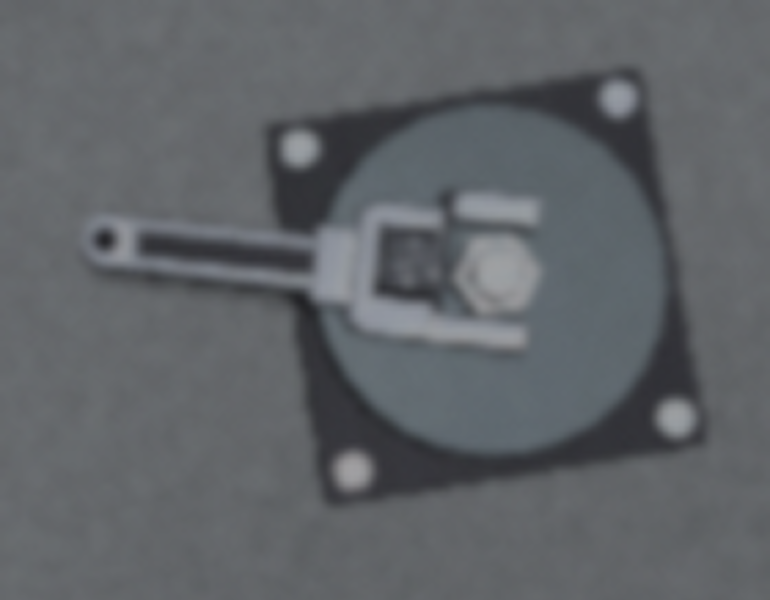

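The top crop puts the nut at about (580,-123) with the wrench pointing to -Y and the moving jaw on the +X side. I'll plan a move that puts the wrist camera over it.

```bash
cat >> h.py <<'E'
from scipy.spatial.transform import Rotation as Ro
def plan(target, yaw_y, n, grip=-1, step=0.048):
    """rows to target (mm), tool pointing down with tool y at world angle yaw_y (deg)"""
    s=ctrl.sense(); R=Ro.from_rotvec(s['tcp_rot']).as_matrix(); p=s['tool_pos'].copy()
    y=np.array([np.cos(np.radians(yaw_y)),np.sin(np.radians(yaw_y)),0]);z=np.array([0,0,-1.]);Rt=np.c_[np.cross(y,z),y,z]
    rv=Ro.from_matrix(R.T@Rt).as_rotvec(); dp=(np.array(target)-p)/n
    for k in range(n):
        print((np.r_[R.T@dp/1000,rv/n]).round(4).tolist()); R=R@Ro.from_rotvec(rv/n).as_matrix()
def st():
    s=ctrl.sense(); R=Ro.from_rotvec(s['tcp_rot']).as_matrix()
    print('t',round(s['t'],2),'p',s['tool_pos'].round(1),'yawy',round(np.degrees(np.arctan2(R[1,1],R[0,1])),2),'tilt',R[2,:2].round(4),'F',s['wrist_force'].round(2),'M',s['wrist_torque'].round(2),'w',round(s['gripper_width'],3),'q',s['q'].round(2)); return s
E
python3 - <<'E'
from h import *
plan([585,-150,235],-4,18)
E
```

```text
[0.0275, -0.0168, -0.0003, -0.0001, -0.0001, -0.0633]
[0.0285, -0.015, -0.0003, -0.0001, -0.0001, -0.0633]
[0.0294, -0.0132, -0.0003, -0.0001, -0.0001, -0.0633]
[0.0301, -0.0113, -0.0003, -0.0001, -0.0001, -0.0633]
[0.0308, -0.0094, -0.0003, -0.0001, -0.0001, -0.0633]
[0.0313, -0.0074, -0.0003, -0.0001, -0.0001, -0.0633]
[0.0317, -0.0054, -0.0003, -0.0001, -0.0001, -0.0633]
[0.032, -0.0034, -0.0003, -0.0001, -0.0001, -0.0633]
[0.0322, -0.0014, -0.0003, -0.0001, -0.0001, -0.0633]
[0.0322, 0.0007, -0.0003, -0.0001, -0.0001, -0.0633]
[0.0321, 0.0027, -0.0003, -0.0001, -0.0001, -0.0633]
[0.0319, 0.0047, -0.0003, -0.0001, -0.0001, -0.0633]
[0.0315, 0.0067, -0.0003, -0.0001, -0.0001, -0.0633]
[0.031, 0.0087, -0.0003, -0.0001, -0.0001, -0.0633]
[0.0304, 0.0107, -0.0003, -0.0001, -0.0001, -0.0633]
[0.0296, 0.0126, -0.0003, -0.0001, -0.0001, -0.0633]
[0.0288, 0.0144, -0.0003, -0.0001, -0.0001, -0.0633]
[0.0278, 0.0162, -0.0003, -0.0001, -0.0001, -0.0633]
```

>>> servo_tool([
  [0.0275,-0.017,0,0,0,-0.063,-1],
  [0.0285,-0.015,0,0,0,-0.063,-1],
  [0.0295,-0.013,0,0,0,-0.063,-1],
  [0.03,-0.011,0,0,0,-0.063,-1],
  [0.031,-0.0095,0,0,0,-0.063,-1],
  [0.031,-0.0075,0,0,0,-0.063,-1],
  [0.032,-0.0055,0,0,0,-0.063,-1],
  [0.032,-0.0035,0,0,0,-0.063,-1],
  [0.032,-0.0015,0,0,0,-0.063,-1],
  [0.032,0.0005,0,0,0,-0.063,-1],
])

```text
t: 1.15
tool_pos: [424.8, -347.0, 223.9]
tcp_rot: [-2.748, -1.506, 0.01]
wrist_force: [0.7, -0.0, 0.1]
gripper_width: 0.999
```

```bash
python3 -c "
from h import *
st();plan([585,-150,235],-4,9)"
```

```text
t 1.15 p [ 424.8 -347.   223.9] yawy -32.54 tilt [-0.0021 -0.0099] F [ 0.71 -0.01  0.11] M [-0.03 -0.05  0.  ] w 0.999 q [ 0.78  0.47 -0.21  1.72  0.12  0.97 -0.04]
[0.028, 0.0032, -0.0013, -0.0011, -0.0, -0.0554]
[0.0278, 0.0048, -0.0013, -0.0011, -0.0, -0.0554]
[0.0275, 0.0063, -0.0013, -0.0011, -0.0, -0.0554]
[0.0271, 0.0078, -0.0013, -0.0011, -0.0, -0.0554]
[0.0266, 0.0093, -0.0013, -0.0011, -0.0, -0.0554]
[0.0261, 0.0108, -0.0013, -0.0011, -0.0, -0.0554]
[0.0254, 0.0122, -0.0013, -0.0011, -0.0, -0.0554]
[0.0247, 0.0136, -0.0013, -0.0011, -0.0, -0.0554]
[0.0239, 0.0149, -0.0013, -0.0011, -0.0, -0.0554]
```

>>> servo_tool([
  [0.03,0.0035,-0.001,-0.001,0,-0.058,-1],
  [0.03,0.005,-0.001,-0.001,0,-0.058,-1],
  [0.0295,0.0065,-0.001,-0.001,0,-0.058,-1],
  [0.029,0.008,-0.001,-0.001,0,-0.058,-1],
  [0.0285,0.0095,-0.001,-0.001,0,-0.058,-1],
  [0.028,0.011,-0.001,-0.001,0,-0.058,-1],
  [0.027,0.0125,-0.001,-0.001,0,-0.058,-1],
  [0.026,0.014,-0.001,-0.001,0,-0.058,-1],
  [0.02,0.012,-0.001,-0.001,0,-0.05,-1],
  [0,0,0,0,0,0,-1],
])

```text
t: 2.15
tool_pos: [590.6, -121.9, 229.8]
tcp_rot: [-2.242, -2.189, -0.001]
wrist_force: [-0.1, 0.2, 0.1]
gripper_width: 0.999
```

```bash
python3 -c "
from h import *
st();cap('wrist','w1')"
```

```text
t 2.15 p [ 590.6 -121.9  229.8] yawy -1.36 tilt [ 0.0062 -0.0053] F [-0.1   0.19  0.06] M [-0.06 -0.07 -0.05] w 0.999 q [ 0.4   0.57 -0.37  1.55  0.22  1.07 -0.05]
```

View pics/w1.png

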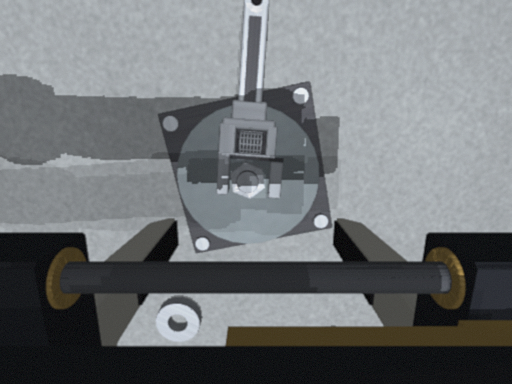

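The wrist view shows the nut at about (248,181), the worm at (251,140), the jaws at x≈223 and 276, and the handle up to (257,3). I'll zoom in.

```bash
python3 -c "
from h import *
im=cv2.imread('pics/w1.png')[85:215,190:315]
im=cv2.convertScaleAbs(im,alpha=1.5,beta=10)
cv2.imwrite('pics/w1c.png',cv2.resize(im,None,fx=4.6,fy=4.6,interpolation=cv2.INTER_CUBIC))"
```

```text
(no output)
```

View pics/w1c.png

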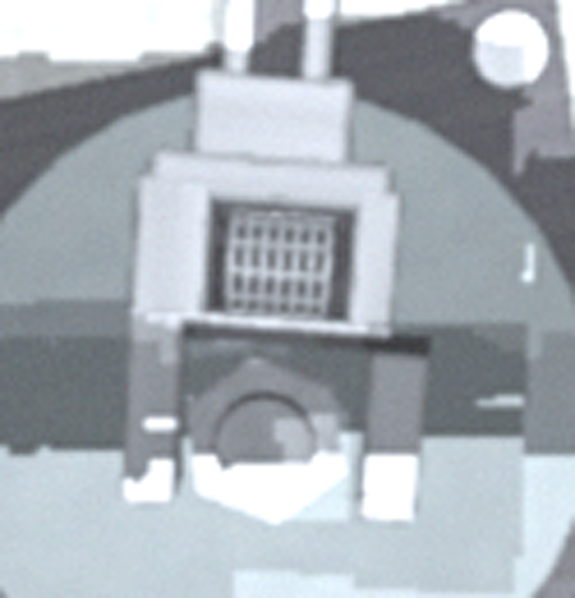

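```bash
python3 - <<'E'
from h import *
d=dict(np.load('w1.npz'))
P=lambda u,v,z:ray(d,190+(u+.5)/4.6-.5,85+(v+.5)/4.6-.5,z)
a,b=P(277,522,59),P(258,358,59); print('nut corners',a.round(1),b.round(1),np.linalg.norm(a-b),'mid',((a+b)/2).round(1),'ang',np.degrees(np.arctan2(*(b-a)[[1,0]])))
for z,l in [((P(193,408,59),P(200,495,59)),'Lflat'),((P(338,400,59),P(350,490,59)),'R')]: 
    e=z[1]-z[0]; print(l,z[0].round(1),z[1].round(1),np.degrees(np.arctan2(-e[1],-e[0])))
print('rod',P(267,430,67))
w=P(280,262,65); print('worm',w)
# handle: grey mask edges
g=cv2.cvtColor(cv2.imread('pics/w1.png'),6)
for v in [20,35,50,65,80,95]:
    r=g[v,225:290].astype(int); print(v,r.tolist())
print('head top edges L',P(140,180,56),P(133,310,56),'R',P(398,200,56),P(390,330,56))
print('fixed jaw inner',P(183,345,56),P(178,490,56), 'moving inner',P(370,360,56),P(362,515,56),'ends',P(125,497,56),P(414,520,56))
E
```

```text
nut corners [ 583.6 -143.4   59. ] [ 580.1 -102.2   59. ] 41.344914260091976 mid [ 581.8 -122.8   59. ] ang 94.80394038790737
Lflat [ 563.8 -114.1   59. ] [ 564.6 -136.1   59. ] 92.12225332857797
R [ 599.3 -113.    59. ] [ 601.9 -135.6   59. ] 96.50951959705363
rod [ 582.0519651  -118.48040891   67.        ]
worm [586.20403466 -78.94419269  65.        ]
20 [179, 179, 180, 177, 172, 170, 168, 169, 171, 173, 175, 175, 177, 174, 175, 169, 157, 144, 144, 178, 208, 218, 204, 163, 113, 91, 92, 91, 93, 90, 89, 90, 92, 90, 90, 108, 158, 211, 220, 215, 202, 171, 133, 137, 172, 176, 176, 174, 174, 176, 173, 177, 176, 173, 173, 166, 164, 165, 168, 171, 176, 177, 176, 177, 176]
35 [169, 167, 164, 165, 164, 166, 169, 170, 171, 169, 171, 170, 171, 162, 151, 145, 140, 144, 181, 210, 222, 221, 196, 132, 94, 95, 97, 92, 92, 92, 95, 93, 91, 90, 110, 162, 215, 223, 218, 205, 169, 130, 132, 172, 181, 175, 174, 173, 172, 176, 172, 173, 173, 172, 172, 172, 171, 173, 173, 170, 171, 173, 175, 178, 180]
50 [174, 173, 175, 172, 171, 166, 165, 164, 164, 168, 170, 172, 168, 156, 153, 139, 138, 180, 212, 225, 22
[... 923 characters left out ...]
, 102, 141, 167, 180, 183, 165, 116, 71, 64, 63, 62, 63, 63, 64, 65, 59, 61, 82, 117, 143, 150, 147, 134, 106, 72, 53, 56, 59, 59, 55, 58, 58, 59, 57, 58, 56, 57, 59, 59, 60, 58, 61, 60, 60, 58, 62, 58, 59, 58, 60, 59, 57]
head top edges L [553.30108975 -59.56391897  56.        ] [550.01943916 -90.2468187   56.        ] R [614.47613594 -65.6375421   56.        ] [612.31732168 -96.52964715  56.        ]
fixed jaw inner [561.78136625 -99.03376527  56.        ] [ 558.92651983 -135.37998476   56.        ] moving inner [ 607.36729437 -103.75551389   56.        ] [ 604.89791307 -142.87123587   56.        ] ends [ 545.5514973  -136.88670503   56.        ] [ 617.95536886 -144.46128874   56.        ]
```

```bash
python3 - <<'E'
from h import *
d=dict(np.load('w1.npz'))
g=cv2.cvtColor(cv2.imread('pics/w1.png'),6).astype(float)
pts=[]
for v in range(18,88,4):
    r=g[v,235:275]; i=np.arange(235,275)
    dark=[k for k in range(5,38) if r[k]<125 and r[max(0,k-7):k+8].max()>195 and 243<i[k]<264]
    k0,k1=dark[0],dark[-1]
    l=i[k0-1]+(r[k0-1]-155)/(r[k0-1]-r[k0]); rr=i[k1]+(155-r[k1])/(r[k1+1]-r[k1])
    pts.append((ray(d,l,v,54)+ray(d,rr,v,54))/2)
pts=np.array(pts); k=np.polyfit(pts[:,1],pts[:,0],1)
print(pts[::4].round(1),k,'ang',90-np.degrees(np.arctan(k[0])), 'res',np.abs(np.polyval(k,pts[:,1])-pts[:,0]).max())
print('mouth x at -122.5',np.polyval(k,-122.5),'at 15',np.polyval(k,15), 'worm',np.polyval(k,-80))
e=ray(d,257,3,54);print('hole',e)
plan([np.polyval(k,15),15,150],-3.7,5)
E
```

```text
[[593.7  44.1  54. ]
 [592.2  29.3  54. ]
 [590.7  14.2  54. ]
 [589.2  -1.3  54. ]
 [587.7 -17.1  54. ]] [9.78599327e-02 5.89401670e+02] ang 84.4108352065651 res 0.19540584046990261
mouth x at -122.5 577.4138287121808 at 15 590.8695694573801 worm 581.572875851606
hole [596.25470793  57.59493261  54.        ]
[0.0278, -0.0004, 0.016, -0.0014, -0.0008, 0.0075]
[0.0278, -0.0006, 0.016, -0.0014, -0.0008, 0.0075]
[0.0278, -0.0008, 0.016, -0.0014, -0.0008, 0.0075]
[0.0278, -0.0011, 0.016, -0.0014, -0.0008, 0.0075]
[0.0278, -0.0013, 0.0159, -0.0014, -0.0008, 0.0075]
```

>>> servo_tool([
  [0.031,-0.0005,0.016,-0.001,-0.001,0.014,-1],
  [0.031,-0.0005,0.017,-0.001,-0.001,0.014,-1],
  [0.031,-0.001,0.017,-0.001,-0.001,0.014,-1],
  [0.031,-0.001,0.017,-0.001,-0.001,0.014,-1],
  [0.02,-0.001,0.017,-0.001,-0.001,0.014,-1],
  [0,0,0,0,0,0,-1],
])

```text
t: 2.8
tool_pos: [590.7, 6.4, 141.4]
tcp_rot: [2.352, 2.072, -0.022]
wrist_force: [-0.9, -0.1, -0.7]
gripper_width: 1.0
```

```bash
python3 -c "
from h import *
st();plan([590.9,15,40],-5.6,6)"
```

```text
t 2.8 p [590.7   6.4 141.4] yawy -7.26 tilt [-0.015 -0.004] F [-0.88 -0.07 -0.68] M [-0.07 -0.09  0.  ] w 1.0 q [ 0.14  0.64 -0.31  1.69  0.26  0.86 -0.42]
[0.0017, -0.0001, 0.0169, -0.0007, 0.0025, -0.0048]
[0.0016, -0.0001, 0.0169, -0.0007, 0.0025, -0.0048]
[0.0016, -0.0001, 0.0169, -0.0007, 0.0025, -0.0048]
[0.0016, -0.0001, 0.0169, -0.0007, 0.0025, -0.0048]
[0.0015, -0.0001, 0.0169, -0.0007, 0.0025, -0.0048]
[0.0015, -0.0001, 0.0169, -0.0007, 0.0025, -0.0048]
```

>>> servo_tool([
  [0.0017,0,0.019,-0.0007,0.0025,0.006,-1],
  [0.0017,0,0.019,-0.0007,0.0025,0,-1],
  [0.0017,0,0.019,-0.0007,0.0025,0,-1],
  [0.0017,0,0.019,-0.0007,0.0025,0,-1],
  [0.0015,0,0.015,-0.0007,0.0025,0,-1],
  [0,0,0,0,0,0,-1],
])

```text
t: 3.4
tool_pos: [593.4, -8.2, 52.2]
tcp_rot: [2.374, 2.032, -0.013]
wrist_force: [-1.2, 0.3, -0.5]
gripper_width: 1.0
```

```bash
python3 -c "
from h import *
st();plan([590.9,15,40],-5.6,2)"
```

```text
t 3.4 p [593.4  -8.2  52.2] yawy -8.87 tilt [-0.0171  0.0071] F [-1.19  0.28 -0.48] M [-0.01 -0.08 -0.03] w 1.0 q [ 0.12  0.76 -0.25  1.76  0.31  0.66 -0.47]
[0.0114, -0.0031, 0.0059, 0.0033, 0.0086, -0.0285]
[0.0114, -0.0027, 0.006, 0.0033, 0.0086, -0.0285]
```

>>> servo_tool([
  [0.012,-0.003,0.004,0.0035,0.009,-0.03,-1],
  [0.012,-0.003,0.004,0.0035,0.009,-0.03,-1],
  [0,0,0,0,0,0,-1],
])

```text
t: 3.7
tool_pos: [592.3, 13.3, 46.1]
tcp_rot: [2.323, 2.111, 0.004]
wrist_force: [-0.1, 0.3, 0.5]
gripper_width: 0.998
```

```bash
python3 -c "
from h import *
st();plan([590.9,15,40],-5.6,1)"
```

```text
t 3.7 p [592.3  13.3  46.1] yawy -5.49 tilt [-0.0001  0.0034] F [-0.08  0.33  0.55] M [ 0.01 -0.03 -0.06] w 0.998 q [ 0.11  0.77 -0.28  1.77  0.32  0.65 -0.45]
[0.0015, -0.0016, 0.0061, 0.0034, 0.0001, 0.0019]
```

Now lower the last few millimetres and close gently.

>>> servo_tool([
  [0.0015,-0.0016,0.0065,0.003,0,0.002,-1],
  [0,0,0,0,0,0,0.3],
  [0,0,0,0,0,0,0.8],
  [0,0,0,0,0,0,1],
  [0,0,0,0,0,0,1],
  [0,0,0,0,0,0,1],
  [0,0,0,0,0,0,1],
  [0,0,0,0,0,0,1],
], newtons=15)

```text
t: 4.5
tool_pos: [592.0, 15.3, 40.8]
tcp_rot: [2.325, 2.109, 0.003]
wrist_force: [0.8, 0.1, -0.3]
gripper_width: 0.449
```

```bash
python3 -c "
from h import *
st();cap('wrist','w2')
c=np.array([581.6,-122.6]); p=ctrl.sense()['tool_pos'][:2]-c
for a in [5,10]:
  r=np.radians(a); print(a,c+np.array([[np.cos(r),-np.sin(r)],[np.sin(r),np.cos(r)]])@p)
"
```

```text
t 4.5 p [592.   15.3  40.8] yawy -5.56 tilt [-0.0002  0.0033] F [ 0.81  0.07 -0.28] M [ 0.   -0.06 -0.01] w 0.449 q [ 0.1   0.77 -0.27  1.77  0.32  0.64 -0.45]
5 [579.90165563  15.6802198 ]
10 [567.85620308  15.00600135]
```

View pics/w2.png

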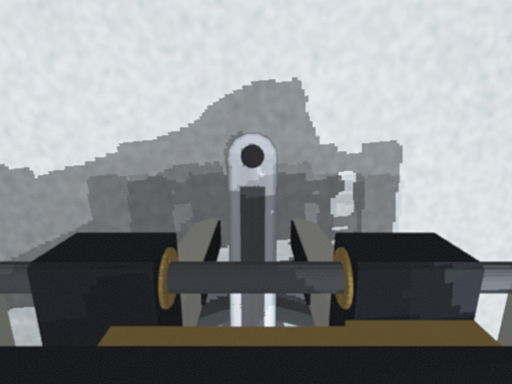

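The fingers straddle the handle (slot at x≈252, centred between them) but are still closing.

>>> servo_tool([
  [0,0,0,0,0,0,1],
  [0,0,0,0,0,0,1],
  [0,0,0,0,0,0,1],
  [0,0,0,0,0,0,1],
], newtons=20)

```text
t: 4.95
tool_pos: [591.5, 15.4, 40.8]
tcp_rot: [2.326, 2.109, 0.002]
wrist_force: [0.3, -0.1, 0.3]
gripper_width: 0.278
```

```bash
python3 -c "
from h import *
st()"
```

```text
t 4.95 p [591.5  15.4  40.8] yawy -5.58 tilt [-0.0001  0.0025] F [ 0.3  -0.15  0.29] M [ 0.   -0.07 -0.03] w 0.278 q [ 0.1   0.77 -0.27  1.77  0.32  0.64 -0.45]
```

>>> servo_tool([
  [0,-0.0055,0,0,0,-0.044,1],
  [0,-0.0055,0,0,0,-0.044,1],
  [0,-0.0055,0,0,0,-0.044,1],
  [0,-0.0055,0,0,0,-0.044,1],
  [0,0,0,0,0,0,1],
])

```text
t: 5.45
tool_pos: [568.5, 17.7, 40.8]
tcp_rot: [2.112, 2.323, 0.007]
wrist_force: [-0.3, 0.3, -0.1]
gripper_width: 0.277
```

```bash
python3 -c "
from h import *
st();plan([570,15,40.8],4.7,2)"
```

```text
t 5.45 p [568.5  17.7  40.8] yawy 5.44 tilt [0.0016 0.0049] F [-0.28  0.29 -0.12] M [-0.08 -0.05  0.03] w 0.277 q [ 0.13  0.76 -0.32  1.84  0.39  0.6  -0.33]
[-0.0014, 0.0006, 0.0, 0.0024, -0.0008, 0.0064]
[-0.0014, 0.0006, 0.0, 0.0024, -0.0008, 0.0064]
```

>>> servo_tool([
  [-0.0015,0.001,0,0.002,0,0.006,1],
  [-0.001,0.0005,0,0.002,0,0.005,1],
  [0,0,0,0,0,0,1],
  [0,0,0,0,0,0,0.2],
  [0,0,0,0,0,0,-0.2],
  [0,0,0,0,0,0,-0.5],
  [0,0,0,0,0,0,-1],
])

```text
t: 6.15
tool_pos: [570.1, 14.9, 40.7]
tcp_rot: [-2.127, -2.311, -0.001]
wrist_force: [-0.7, 0.0, -0.0]
gripper_width: 0.573
```

```bash
python3 -c "
from h import *
st();plan([580,-40,130],4.7,4);cap('top','t3')"
```

```text
t 6.15 p [570.1  14.9  40.7] yawy 4.74 tilt [ 0.0013 -0.0003] F [-0.72  0.04 -0.01] M [-0.03 -0.09  0.01] w 0.573 q [ 0.13  0.76 -0.32  1.83  0.38  0.61 -0.33]
[-0.0139, 0.0013, -0.0223, -0.0001, -0.0003, 0.0002]
[-0.0139, 0.0013, -0.0223, -0.0001, -0.0003, 0.0002]
[-0.0139, 0.0013, -0.0223, -0.0001, -0.0003, 0.0002]
[-0.0139, 0.0013, -0.0223, -0.0001, -0.0003, 0.0002]
```

>>> servo_tool([
  [0,0,-0.04,0,0,0,-1],
  [0,0,-0.045,0,0,0,0.5],
  [-0.035,0.002,-0.035,0,0,0,1],
  [-0.045,0.003,-0.02,0,0,0,1],
  [-0.045,0.003,-0.01,0,0,0,1],
  [-0.03,0.003,-0.005,0,0,0,1],
  [0,0,0,0,0,0,1],
  [0,0,0,0,0,0,1],
])

```text
t: 7.0
tool_pos: [595.4, -143.2, 201.4]
tcp_rot: [-2.123, -2.316, 0.002]
wrist_force: [0.7, 0.5, -0.5]
gripper_width: 0.198
```

```bash
python3 -c "
from h import *
st();cap('wrist','w3')
im=cv2.imread('pics/w3.png')[0:230,130:390]
im=cv2.convertScaleAbs(im,alpha=1.3,beta=5)
cv2.imwrite('pics/w3c.png',cv2.resize(im,None,fx=2.6,fy=2.6,interpolation=cv2.INTER_CUBIC))"
```

```text
t 7.0 p [ 595.4 -143.2  201.4] yawy 4.99 tilt [-0.0007 -0.0008] F [ 0.74  0.47 -0.48] M [ 0.   -0.11 -0.  ] w 0.198 q [ 0.45  0.61 -0.42  1.57  0.28  1.02  0.04]
```

View pics/w3c.png

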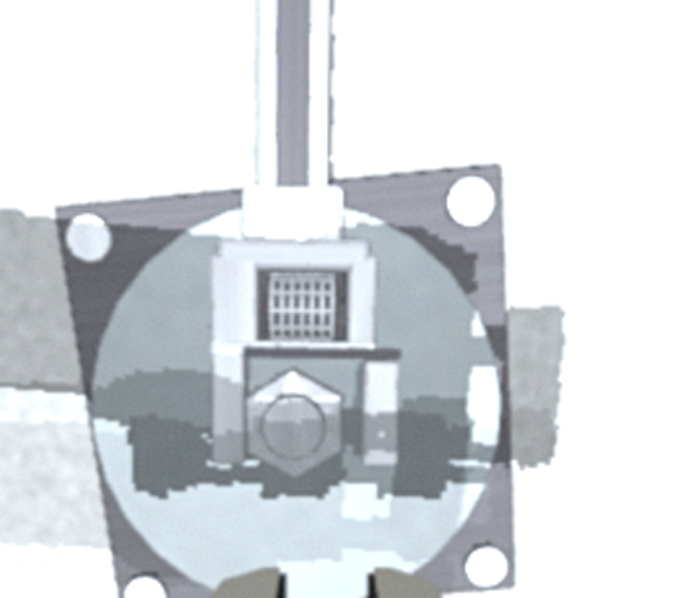

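Now the nut sits squarely against the fixed jaw; its corners are at crop (293,370) and (293,475), with the worm at (302,305). I'll measure this.

```bash
python3 - <<'E'
from h import *
d=dict(np.load('w3.npz'))
P=lambda u,v,z:ray(d,130+(u+.5)/2.6-.5,(v+.5)/2.6-.5,z)
A=lambda a,b:np.degrees(np.arctan2(*(b-a)[[1,0]])).round(1)
a,b=P(293,475,59),P(293,369,59); print('nut',((a+b)/2).round(1),A(a,b),np.linalg.norm(a-b))
for l in [(258,400,251,460)]: pass
print('rod',P(293,426,67).round(1),'worm',P(302,306,65).round(1))
print('slot L',A(P(275,180,54),P(278,10,54)),'R',A(P(307,180,54),P(309,10,54)))
print('slot mid',((P(275,180,54)+P(307,180,54))/2).round(1),((P(278,10,54)+P(309,10,54))/2).round(1))
print('head front',P(215,347,56).round(1),P(375,347,56).round(1),'jaw in',P(245,400,56).round(1),P(362,400,56).round(1))
w=P(302,306,65)
plan([w[0],w[1]+10,95],4.9,4,1)
E
```

```text
nut [ 580.9 -122.    59. ] 94.4 41.72651767989153
rod [ 581.2 -122.    67. ] worm [581.  -77.5  65. ]
slot L 93.0 R 93.9
slot mid [573.  -32.8  54. ] [569.7  23.   54. ]
head front [548.5 -95.7  56. ] [610.1 -90.3  56. ] jaw in [ 561.3 -115.1   56. ] [ 607.1 -111.1   56. ]
[0.0193, -0.0019, 0.0265, -0.0003, 0.0004, 0.0004]
[0.0193, -0.0019, 0.0265, -0.0003, 0.0004, 0.0004]
[0.0193, -0.0019, 0.0266, -0.0003, 0.0004, 0.0004]
[0.0193, -0.0019, 0.0266, -0.0003, 0.0004, 0.0004]
```

>>> servo_tool([
  [0.02,-0.002,0.027,0,0,0,1],
  [0.021,-0.002,0.028,0,0,0,1],
  [0.021,-0.002,0.028,0,0,0,1],
  [0.014,-0.002,0.026,0,0,0,1],
  [0,0,0,0,0,0,1],
])

```text
t: 7.55
tool_pos: [578.9, -57.4, 88.7]
tcp_rot: [-2.108, -2.326, -0.002]
wrist_force: [-0.8, 0.6, -0.7]
gripper_width: 0.005
```

```bash
python3 -c "
from h import *
st();plan([581.5,-70.5,80],4,2,1)"
```

```text
t 7.55 p [578.9 -57.4  88.7] yawy 5.63 tilt [ 0.0026 -0.001 ] F [-0.79  0.63 -0.68] M [-0.05 -0.04 -0.02] w 0.005 q [ 0.29  0.71 -0.37  1.77  0.35  0.74 -0.16]
[-0.0067, 0.0006, 0.0044, -0.0005, -0.0013, 0.0142]
[-0.0067, 0.0007, 0.0044, -0.0005, -0.0013, 0.0142]
```

>>> servo_tool([
  [-0.007,0.001,0.0045,0,-0.001,0.014,1],
  [-0.006,0.001,0.0035,0,-0.001,0.012,1],
  [0,0,0,0,0,0,1],
])

```text
t: 7.85
tool_pos: [583.8, -70.4, 82.2]
tcp_rot: [2.138, 2.299, 0.001]
wrist_force: [-0.1, -0.2, 0.2]
gripper_width: 0.003
```

```bash
python3 -c "
from h import *
st();cap('scene','s4')
d=dict(np.load('s4.npz'));u,v=proj(d,[581,-100,60]).astype(int);print(u,v)
im=d['color'][v-50:v+50,u-60:u+60,::-1];cv2.imwrite('pics/s4c.png',cv2.resize(im,None,fx=5,fy=5,interpolation=cv2.INTER_CUBIC))"
```

```text
t 7.85 p [583.8 -70.4  82.2] yawy 4.16 tilt [-0.0006  0.0018] F [-0.09 -0.16  0.15] M [-0.06 -0.05 -0.  ] w 0.003 q [ 0.3   0.72 -0.36  1.76  0.35  0.73 -0.17]
223 208
```

View pics/s4c.png

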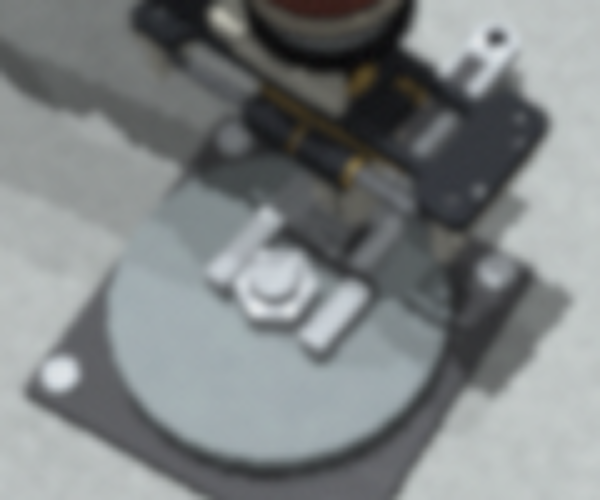

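The jaws at crop (245,245) and (335,315) straddle the nut at (272,285), and the gripper hides the worm. I'll press down gently.

>>> servo_tool([
  [0,-0.0025,0.004,0,0,0,1],
  [0,0,0.002,0,0,0,1],
  [0,0,0.002,0,0,0,1],
])

```text
t: 8.2
tool_pos: [582.6, -73.2, 76.4]
tcp_rot: [2.139, 2.292, 0.004]
wrist_force: [-0.6, -2.5, 4.1]
gripper_width: 0.007
```

>>> servo_tool([
  [0,0,0.003,0,0,0,1],
])

```text
t: 8.3
tool_pos: [582.8, -73.5, 75.8]
tcp_rot: [2.139, 2.291, 0.003]
wrist_force: [-7.8, 1.7, 26.9]
gripper_width: 0.004
```

>>> servo_tool([
  [0,0,0.003,0,0,0,1],
])

```text
t: 8.4
tool_pos: [582.7, -73.5, 75.8]
tcp_rot: [2.139, 2.289, 0.002]
wrist_force: [-6.4, 0.6, 22.0]
gripper_width: 0.004
```

>>> servo_tool([
  [-0.002,0,0.0015,0,0,0,1],
  [-0.003,0,0.0015,0,0,0,1],
])

```text
t: 8.6
tool_pos: [583.0, -74.7, 76.2]
tcp_rot: [2.138, 2.292, 0.007]
wrist_force: [-2.5, 2.5, 6.4]
gripper_width: 0.002
```

>>> servo_tool([
  [-0.003,0,0.0015,0,0,0,1],
])

```text
t: 8.7
tool_pos: [583.0, -74.8, 76.1]
tcp_rot: [2.138, 2.295, 0.011]
wrist_force: [-3.0, 4.9, 9.5]
gripper_width: 0.004
```

>>> servo_tool([
  [-0.003,0,0.0015,0,0,0,1],
])

```text
t: 8.8
tool_pos: [583.0, -74.9, 76.1]
tcp_rot: [2.138, 2.299, 0.015]
wrist_force: [-3.5, 3.9, 10.7]
gripper_width: 0.008
```

>>> servo_tool([
  [-0.006,0,0.0016,0,0,0,1],
  [-0.006,0,0.0016,0,0,0,1],
])

```text
t: 9.0
tool_pos: [583.2, -78.3, 76.1]
tcp_rot: [-2.13, -2.303, -0.025]
wrist_force: [-3.1, 5.2, 10.4]
gripper_width: 0.002
```

```bash
python3 -c "
from h import *
st();plan([583,-75,76],4,1,1)"
```

```text
t 9.0 p [583.2 -78.3  76.1] yawy 4.45 tilt [0.0142 0.0087] F [-3.13  5.15 10.36] M [ 1.13  0.85 -0.01] w 0.002 q [ 0.33  0.73 -0.37  1.76  0.35  0.71 -0.14]
[0.0033, 0.0, 0.0002, 0.0086, -0.0143, 0.0079]
```

>>> servo_tool([
  [-0.007,0,0.0016,0.004,-0.007,0.002,1],
  [-0.007,0,0.0016,0.004,-0.007,0.002,1],
  [-0.007,0,0.0016,0.003,-0.006,0.002,1],
])

```text
t: 9.3
tool_pos: [584.0, -86.2, 76.0]
tcp_rot: [-2.126, -2.301, -0.008]
wrist_force: [-4.4, 4.7, 9.9]
gripper_width: 0.003
```

```bash
python3 -c "
from h import *
st();d=cap('scene','s5')
im=d['color'][158:258,163:283,::-1];cv2.imwrite('pics/s5c.png',cv2.resize(im,None,fx=5,fy=5,interpolation=cv2.INTER_CUBIC))"
```

```text
t 9.3 p [584.  -86.2  76. ] yawy 4.53 tilt [ 0.0095 -0.0021] F [-4.41  4.74  9.89] M [1.23 0.83 0.04] w 0.003 q [ 0.34  0.73 -0.36  1.75  0.35  0.73 -0.13]
```

View pics/s5c.png

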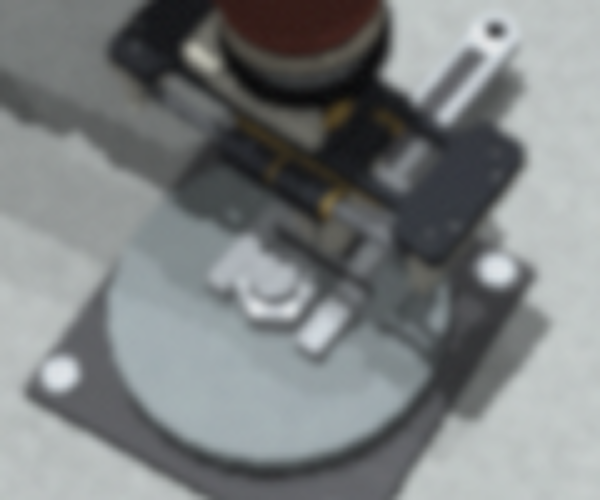

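Moving jaw visibly closed. Next: lift, go back, second stroke.

>>> servo_tool([
  [0.001,-0.001,-0.006,0,0,0,1],
  [0.009,-0.001,0,0,-0.009,0.004,1],
  [0.009,0,0,0,0,0,1],
  [0,0,0.003,0,0,0,1],
])

```text
t: 9.75
tool_pos: [581.2, -65.4, 80.1]
tcp_rot: [2.136, 2.303, 0.001]
wrist_force: [-0.3, 0.5, -0.3]
gripper_width: 0.003
```

```bash
python3 -c "
from h import *
st();plan([582,-69.5,76.2],4,1,1)"
```

```text
t 9.75 p [581.2 -65.4  80.1] yawy 4.31 tilt [0.0001 0.0009] F [-0.27  0.46 -0.25] M [-0.03 -0.11 -0.03] w 0.003 q [ 0.29  0.72 -0.35  1.77  0.35  0.72 -0.17]
[-0.0041, 0.0005, 0.0039, 0.0009, -0.0001, 0.0054]
```

>>> servo_tool([
  [-0.004,0.001,0.003,0,0,0.003,1],
  [-0.001,0,0.0015,0,0,0,1],
  [-0.004,0,0.0016,0.002,-0.004,0.001,1],
  [-0.007,0,0.0016,0.004,-0.007,0.002,1],
  [-0.007,0,0.0016,0.004,-0.007,0.002,1],
])

```text
t: 10.25
tool_pos: [583.0, -75.4, 76.1]
tcp_rot: [-2.136, -2.297, 0.016]
wrist_force: [-3.6, 5.2, 11.4]
gripper_width: 0.004
```

```bash
python3 -c "
from h import *
st()"
```

```text
t 10.25 p [583.  -75.4  76.1] yawy 4.17 tilt [-0.0032 -0.0111] F [-3.64  5.23 11.43] M [ 1.24  0.85 -0.01] w 0.004 q [ 0.3   0.73 -0.35  1.75  0.36  0.73 -0.16]
```

>>> servo_tool([
  [-0.007,0,0.0016,-0.002,-0.004,0.001,1],
  [-0.007,0,0.0016,-0.002,-0.005,0.001,1],
  [-0.007,0,0.0016,0,-0.006,0.001,1],
  [-0.007,0,0.0016,0,-0.006,0.001,1],
])

```text
t: 10.65
tool_pos: [584.3, -89.8, 75.9]
tcp_rot: [2.136, 2.303, -0.017]
wrist_force: [-0.8, 2.5, 4.9]
gripper_width: 0.002
```

```bash
python3 -c "
from h import *
st();d=cap('scene','s6')
im=d['color'][158:258,163:283,::-1];cv2.imwrite('pics/s6c.png',cv2.resize(im,None,fx=5,fy=5,interpolation=cv2.INTER_CUBIC))"
```

```text
t 10.65 p [584.3 -89.8  75.9] yawy 4.31 tilt [-0.0077 -0.0072] F [-0.82  2.51  4.95] M [ 0.55  0.21 -0.03] w 0.002 q [ 0.33  0.73 -0.35  1.75  0.36  0.73 -0.14]
```

View pics/s6c.png

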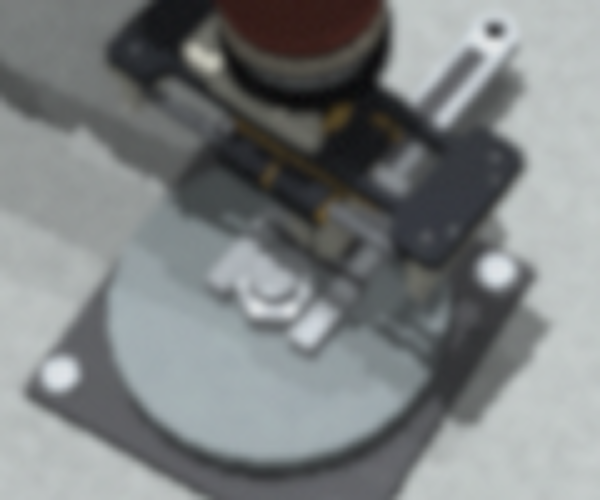

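The gap at the moving jaw (crop ~(305,305)) has become small. Third stroke.

>>> servo_tool([
  [0.001,-0.001,-0.006,0,0,0,1],
  [0.009,-0.001,0,0.004,0.006,0.003,1],
  [0.009,0,0,0,0,0,1],
  [0,0,0.003,0,0,0,1],
])

```text
t: 11.1
tool_pos: [581.3, -73.9, 77.8]
tcp_rot: [-2.142, -2.293, 0.018]
wrist_force: [-0.0, 0.3, 0.4]
gripper_width: 0.007
```

```bash
python3 -c "
from h import *
st();plan([582,-69.5,76.2],4,1,1)"
```

```text
t 11.1 p [581.3 -73.9  77.8] yawy 3.88 tilt [-0.0049 -0.0108] F [-0.03  0.33  0.4 ] M [-0.09 -0.12  0.01] w 0.007 q [ 0.3   0.73 -0.35  1.76  0.36  0.73 -0.17]
[0.0043, 0.0011, 0.0015, -0.0108, 0.0049, -0.0021]
```

>>> servo_tool([
  [0.005,0.001,-0.001,-0.01,0.005,0,1],
  [0,0,0.0025,0,0,0,1],
  [-0.002,0,0.0015,0,-0.002,0.001,1],
  [-0.006,0,0.0016,0,-0.005,0.001,1],
  [-0.007,0,0.0016,0,-0.007,0.001,1],
])

```text
t: 11.6
tool_pos: [582.3, -72.8, 76.0]
tcp_rot: [2.14, 2.297, -0.004]
wrist_force: [-3.9, 5.0, 12.5]
gripper_width: 0.007
```

```bash
python3 -c "
from h import *
st()"
```

```text
t 11.6 p [582.3 -72.8  76. ] yawy 4.05 tilt [-0.0031 -0.0006] F [-3.9   5.02 12.47] M [ 1.2   0.96 -0.03] w 0.007 q [ 0.3   0.73 -0.35  1.76  0.36  0.72 -0.17]
```

>>> servo_tool([
  [-0.007,0,0.0016,0,-0.005,0.001,1],
  [-0.007,0,0.0016,0,-0.005,0.001,1],
  [-0.007,0,0.0016,0,-0.005,0.001,1],
  [-0.007,0,0.0016,0,-0.005,0.001,1],
])

```text
t: 12.0
tool_pos: [583.7, -83.7, 76.1]
tcp_rot: [2.132, 2.302, -0.003]
wrist_force: [-3.7, 5.8, 11.8]
gripper_width: 0.004
```

```bash
python3 -c "
from h import *
st();d=cap('scene','s7')
im=d['color'][158:258,163:283,::-1];cv2.imwrite('pics/s7c.png',cv2.resize(im,None,fx=5,fy=5,interpolation=cv2.INTER_CUBIC))"
```

```text
t 12.0 p [583.7 -83.7  76.1] yawy 4.38 tilt [-0.004   0.0012] F [-3.66  5.81 11.84] M [ 1.52  0.78 -0.01] w 0.004 q [ 0.32  0.73 -0.35  1.76  0.36  0.72 -0.15]
```

View pics/s7c.png

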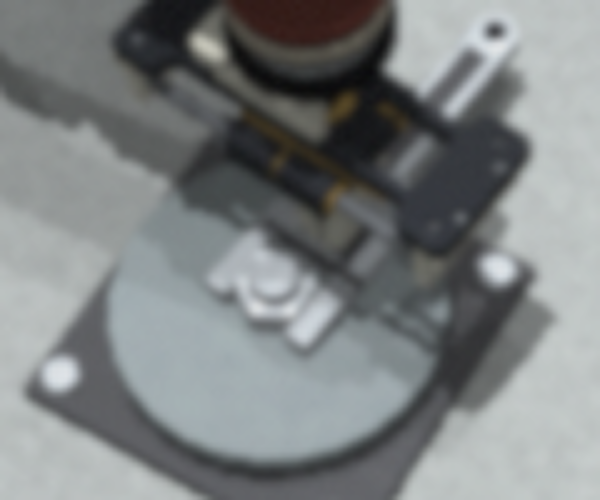

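The jaw is almost on the nut's flat. Fourth stroke.

>>> servo_tool([
  [-0.007,0,0.0016,0,-0.004,0.001,1],
  [0.001,-0.001,-0.007,0,0,0,1],
  [0.01,-0.001,0,0,0.001,0.002,1],
  [0.009,-0.001,0,0,0,0,1],
  [0,0,0.002,0,0,0,1],
])

```text
t: 12.55
tool_pos: [579.1, -64.2, 81.2]
tcp_rot: [2.134, 2.303, 0.002]
wrist_force: [-0.0, 0.9, 0.9]
gripper_width: -0.001
```

```bash
python3 -c "
from h import *
st();plan([582,-69.5,76.2],4,1,1)"
```

```text
t 12.55 p [579.1 -64.2  81.2] yawy 4.35 tilt [-0.0006  0.0023] F [-0.01  0.92  0.86] M [-0.01 -0.09 -0.05] w -0.001 q [ 0.29  0.71 -0.36  1.77  0.36  0.72 -0.18]
[-0.0055, 0.0024, 0.005, 0.0023, 0.0006, 0.0061]
```

>>> servo_tool([
  [-0.004,0.0025,0.004,0,0,0.003,1],
  [-0.001,0,0.0018,0,0,0,1],
  [-0.004,0,0.0016,0,-0.004,0.001,1],
  [-0.007,0,0.0016,0,-0.006,0.001,1],
  [-0.007,0,0.0016,0,-0.006,0.001,1],
])

```text
t: 13.05
tool_pos: [582.5, -69.9, 75.7]
tcp_rot: [-2.133, -2.303, -0.005]
wrist_force: [-4.6, 10.1, 15.1]
gripper_width: 0.006
```

>>> servo_tool([
  [-0.007,0,0.0016,0,-0.005,0.001,1],
  [-0.007,0,0.0016,0,-0.005,0.001,1],
])

```text
t: 13.25
tool_pos: [582.5, -70.1, 75.8]
tcp_rot: [-2.124, -2.304, -0.012]
wrist_force: [-5.8, 9.5, 13.5]
gripper_width: 0.007
```

>>> servo_tool([
  [-0.007,0,0.0016,0,-0.005,0.001,1],
  [-0.007,0,0.0016,0,-0.005,0.001,1],
])

```text
t: 13.45
tool_pos: [582.5, -70.2, 75.9]
tcp_rot: [-2.114, -2.305, -0.018]
wrist_force: [-5.8, 8.9, 13.1]
gripper_width: 0.007
```

```bash
python3 -c "
from h import *
st();d=cap('scene','s8')
im=d['color'][158:258,163:283,::-1];cv2.imwrite('pics/s8c.png',cv2.resize(im,None,fx=5,fy=5,interpolation=cv2.INTER_CUBIC))"
```

```text
t 13.45 p [582.5 -70.2  75.9] yawy 4.94 tilt [ 0.0182 -0.0011] F [-5.77  8.85 13.11] M [ 2.08  1.19 -0.01] w 0.007 q [ 0.32  0.73 -0.37  1.76  0.35  0.72 -0.14]
```

View pics/s8c.png

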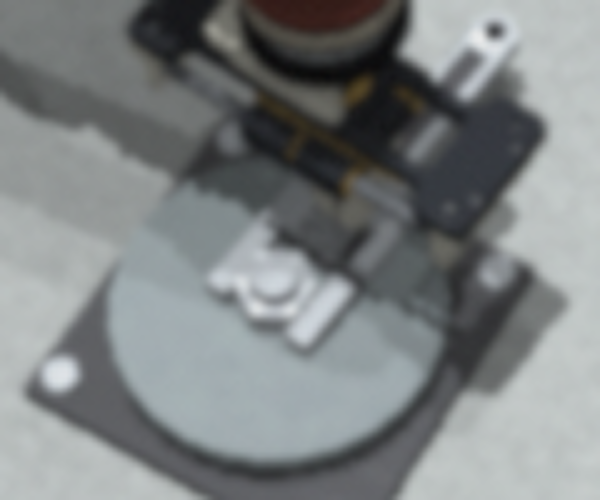

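The worm is stalled with about 9 N of drag and the jaw appears to be on the nut. I'll lift and check from the wrist camera.

>>> servo_tool([
  [0.002,0,-0.01,0,0,0,1],
  [-0.02,0.002,-0.03,0,0.018,0,0],
  [-0.045,0.003,-0.035,0,0,0,-1],
  [-0.01,0.003,-0.03,0,0,0,-1],
  [0,0,0,0,0,0,-1],
])

```text
t: 14.0
tool_pos: [597.8, -147.6, 179.7]
tcp_rot: [-2.102, -2.295, -0.034]
wrist_force: [0.9, 0.0, -0.3]
gripper_width: 0.306
```

```bash
python3 -c "
from h import *
st();cap('wrist','w9')
im=cv2.imread('pics/w9.png')[0:230,130:390]
im=cv2.convertScaleAbs(im,alpha=1.3,beta=5)
cv2.imwrite('pics/w9c.png',cv2.resize(im,None,fx=2.6,fy=2.6,interpolation=cv2.INTER_CUBIC))"
```

```text
t 14.0 p [ 597.8 -147.6  179.7] yawy 5.02 tilt [ 0.0362 -0.0034] F [ 0.9   0.05 -0.31] M [ 0.   -0.14 -0.  ] w 0.306 q [ 0.49  0.65 -0.45  1.57  0.28  1.    0.05]
```

View pics/w9c.png

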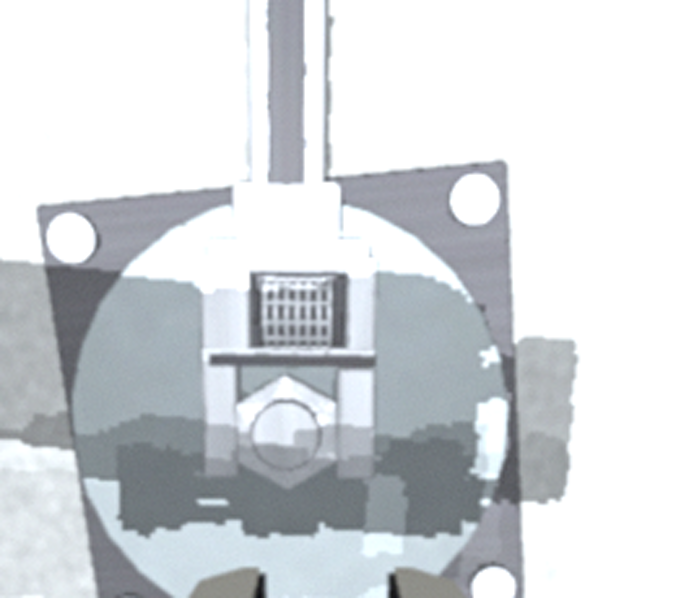

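The jaws now sit flush on both flats (crop x≈238 and 338, nut centre (287,434)). Next I'll measure this and the handle line.

```bash
python3 - <<'E'
from h import *
d=dict(np.load('w9.npz'))
P=lambda u,v,z:ray(d,130+(u+.5)/2.6-.5,(v+.5)/2.6-.5,z)
A=lambda a,b:np.degrees(np.arctan2(*(b-a)[[1,0]])).round(1)
a,b=P(287,488,59),P(287,376,59); n=(a+b)/2; print('nut',n.round(1),A(a,b),np.linalg.norm(a-b))
g=cv2.cvtColor(d['color'],7).astype(float)
pts=[]
for v in range(3,66,4):
    r=cv2.GaussianBlur(g[v:v+1,220:265],(3,1),0)[0] if 0 else g[v,220:265]; k=np.where(r<130)[0]; k=k[(k>8)&(k<36)]
    k=[j for j in k if 230<220+j<250]; pts.append((v,220+k[0]-.5,220+k[-1]+.5))
print(pts[::5])
m=np.array([(ray(d,l,v,54)+ray(d,r,v,54))/2 for v,l,r in pts]); k=np.polyfit(m[:,1],m[:,0],1)
print('handle ang',90-np.degrees(np.arctan(k[0])),'x at nut y',np.polyval(k,n[1]),'x at 12',np.polyval(k,12))
print('jaw in',P(238,400,56).round(1),P(338,400,56).round(1),'jaw ends',P(220,476,56).round(1),P(357,476,56).round(1),'worm',P(297,310,65).round(1))
h=np.polyval(k,12); plan([h,12,150],4.5,5)
E
```

```text
nut [ 581.3 -122.6   59. ] 94.4 41.05920896598941
[(3, np.float64(232.5), np.float64(246.5)), (23, np.float64(233.5), np.float64(245.5)), (43, np.float64(233.5), np.float64(245.5)), (63, np.float64(233.5), np.float64(245.5))]
handle ang 94.04742370378905 x at nut y 579.846102768316 x at 12 570.3218561660005
jaw in [ 562.4 -112.5   56. ] [ 598.8 -109.3   56. ] jaw ends [ 557.5 -141.3   56. ] [ 608.5 -136.8   56. ] worm [581.7 -79.   65. ]
[0.0321, -0.0023, 0.0066, -0.0017, -0.0072, 0.0017]
[0.0322, -0.0023, 0.0064, -0.0017, -0.0072, 0.0017]
[0.0322, -0.0024, 0.0062, -0.0017, -0.0072, 0.0017]
[0.0322, -0.0025, 0.0059, -0.0017, -0.0072, 0.0017]
[0.0323, -0.0025, 0.0057, -0.0017, -0.0072, 0.0017]
```

>>> servo_tool([
  [0.035,-0.002,0.006,-0.002,-0.007,0.002,-1],
  [0.035,-0.002,0.007,-0.002,-0.007,0.002,-1],
  [0.035,-0.002,0.007,-0.002,-0.007,0.002,-1],
  [0.034,-0.003,0.015,-0.002,-0.007,0.002,-1],
  [0.022,-0.003,0.02,-0.002,-0.007,0,-1],
  [0,0,0,0,0,0,-1],
])

```text
t: 14.65
tool_pos: [564.1, 13.9, 115.9]
tcp_rot: [-2.134, -2.297, 0.016]
wrist_force: [0.1, -0.1, -0.2]
gripper_width: 0.86
```

```bash
python3 -c "
from h import *
st();plan([570.3,12,55],4,4)"
```

```text
t 14.65 p [564.1  13.9 115.9] yawy 4.22 tilt [-0.0025 -0.0118] F [ 0.13 -0.13 -0.16] M [-0.03 -0.04 -0.03] w 0.86 q [ 0.18  0.65 -0.39  1.79  0.33  0.78 -0.3 ]
[-0.0005, 0.0017, 0.0152, -0.0029, 0.0006, 0.001]
[-0.0006, 0.0016, 0.0152, -0.0029, 0.0006, 0.001]
[-0.0006, 0.0016, 0.0152, -0.0029, 0.0006, 0.001]
[-0.0006, 0.0016, 0.0152, -0.0029, 0.0006, 0.001]
```

>>> servo_tool([
  [0,0.003,0.02,-0.003,0,0.001,0],
  [0.001,0.003,0.022,-0.003,0,0.001,0],
  [0.001,0.002,0.022,-0.003,0,0.001,0.1],
  [0,0,0.005,0,0,0,0.31],
  [0,0,0,0,0,0,0.31],
], newtons=10)

```text
t: 15.15
tool_pos: [570.9, 10.6, 43.2]
tcp_rot: [2.143, 2.296, -0.017]
wrist_force: [0.0, -0.3, -0.7]
gripper_width: 0.527
```

```bash
python3 -c "
from h import *
st();plan([570.3,12,42],4,1)"
```

```text
t 15.15 p [570.9  10.6  43.2] yawy 3.96 tilt [-0.0082 -0.0071] F [ 0.02 -0.29 -0.69] M [-0.03 -0.12 -0.03] w 0.527 q [ 0.14  0.76 -0.33  1.82  0.4   0.63 -0.36]
[0.0014, -0.0005, 0.0012, -0.0071, 0.0082, -0.0007]
```

```bash
cat >> h.py <<'E'
def swing(step=0.06,n=6,Rr=133.5,c=(581.3,-122.6),z=42,lead=3.0):
    s=st(); R=Ro.from_rotvec(s['tcp_rot']).as_matrix(); p=s['tool_pos'].copy(); c=np.array(c)
    v=p[:2]-c; a=np.arctan2(v[1],v[0]); print('azim',round(np.degrees(a),2),'rad',round(np.linalg.norm(v),1))
    for k in range(n):
        a2=a-step; tgt=np.r_[c+Rr*np.array([np.cos(a2),np.sin(a2)]),z]; y=np.r_[np.cos(a2-np.pi/2),np.sin(a2-np.pi/2),0];zz=np.array([0,0,-1.])
        Rt=np.c_[np.cross(y,zz),y,zz]
        print(np.r_[R.T@(tgt-p)/1000,Ro.from_matrix(R.T@Rt).as_rotvec()].round(4).tolist()); p,R,a=tgt,Rt,a2
E
python3 -c "
from h import *
swing()"
```

```text
t 15.15 p [570.9  10.6  43.2] yawy 3.96 tilt [-0.0082 -0.0071] F [ 0.02 -0.29 -0.69] M [-0.03 -0.12 -0.03] w 0.527 q [ 0.14  0.76 -0.33  1.82  0.4   0.63 -0.36]
azim 94.47 rad 133.6
[-0.0003, 0.008, 0.0012, -0.0069, 0.0084, 0.0512]
[-0.0002, 0.008, 0.0, 0.0, 0.0, 0.06]
[-0.0002, 0.008, 0.0, 0.0, 0.0, 0.06]
[-0.0002, 0.008, 0.0, 0.0, 0.0, 0.06]
[-0.0002, 0.008, 0.0, 0.0, 0.0, 0.06]
[-0.0002, 0.008, 0.0, 0.0, 0.0, 0.06]
```

First let the fingers finish closing to about 32 mm, then start the swing gently.

>>> servo_tool([
  [0,0,0.001,-0.007,0.008,0,0.31],
  [0,0,0,0,0,0,0.31],
  [0,0.004,0,0,0,0.005,0.31],
  [0,0.004,0,0,0,0.02,0.31],
  [0,0.006,0,0,0,0.04,0.31],
])

```text
t: 15.65
tool_pos: [582.8, 8.9, 44.2]
tcp_rot: [-2.223, -2.217, 0.007]
wrist_force: [-2.2, -0.4, -0.8]
gripper_width: 0.346
```

```bash
python3 -c "
from h import *
swing(n=4)"
```

```text
t 15.65 p [582.8   8.9  44.2] yawy -0.15 tilt [-0.0017 -0.0048] F [-2.17 -0.45 -0.82] M [-0.15  0.52  0.05] w 0.346 q [ 0.14  0.77 -0.32  1.79  0.37  0.65 -0.39]
azim 89.37 rad 131.5
[0.0017, 0.008, 0.0021, -0.0048, 0.0019, 0.0685]
[-0.0002, 0.008, 0.0, 0.0, 0.0, 0.06]
[-0.0002, 0.008, 0.0, 0.0, 0.0, 0.06]
[-0.0002, 0.008, 0.0, 0.0, 0.0, 0.06]
```

>>> servo_tool([
  [0.0015,0.0085,0.002,-0.004,0.001,0.068,0.31],
  [0,0.0085,0,0,0,0.06,0.31],
  [0,0.0085,0,0,0,0.06,0.31],
  [0,0.0085,0,0,0,0.06,0.31],
])

```text
t: 16.05
tool_pos: [612.8, 5.9, 42.0]
tcp_rot: [-2.493, -1.904, 0.022]
wrist_force: [-3.9, -0.7, 1.5]
gripper_width: 0.34
```

```bash
python3 -c "
from h import *
swing(n=4)"
```

```text
t 16.05 p [612.8   5.9  42. ] yawy -15.25 tilt [-0.008  -0.0122] F [-3.87 -0.73  1.47] M [-0.11  0.84  0.1 ] w 0.34 q [ 0.1   0.8  -0.25  1.69  0.28  0.7  -0.56]
azim 76.21 rad 132.3
[0.0011, 0.008, -0.0001, -0.012, 0.0082, 0.0346]
[-0.0002, 0.008, 0.0, 0.0, 0.0, 0.06]
[-0.0002, 0.008, 0.0, 0.0, 0.0, 0.06]
[-0.0002, 0.008, 0.0, 0.0, 0.0, 0.06]
```

>>> servo_tool([
  [0.001,0.0085,0,-0.01,0.007,0.035,0.31],
  [0,0.0085,0,-0.002,0.001,0.06,0.31],
  [0,0.0085,0,-0.002,0.001,0.058,0.31],
  [0,0.0085,0,-0.002,0.001,0.058,0.31],
])

```text
t: 16.45
tool_pos: [642.8, -4.7, 41.9]
tcp_rot: [-2.692, -1.618, 0.007]
wrist_force: [-4.7, -0.3, 1.6]
gripper_width: 0.346
```

```bash
python3 -c "
from h import *
swing(n=4)"
```

```text
t 16.45 p [642.8  -4.7  41.9] yawy -27.98 tilt [-0.0035 -0.0032] F [-4.68 -0.31  1.59] M [-0.06  0.99  0.04] w 0.346 q [ 0.08  0.83 -0.2   1.61  0.22  0.73 -0.7 ]
azim 62.45 rad 133.0
[0.0004, 0.008, -0.0002, -0.0031, 0.0036, 0.0525]
[-0.0002, 0.008, 0.0, 0.0, 0.0, 0.06]
[-0.0002, 0.008, 0.0, 0.0, 0.0, 0.06]
[-0.0002, 0.008, 0.0, 0.0, 0.0, 0.06]
```

>>> servo_tool([
  [0,0.0085,0,-0.003,0.003,0.055,0.31],
  [0,0.0085,0,-0.002,0.001,0.06,0.31],
  [0,0.0085,0,-0.002,0.001,0.06,0.31],
  [0,0.0085,0,-0.002,0.001,0.06,0.31],
])

```text
t: 16.85
tool_pos: [669.0, -22.1, 41.6]
tcp_rot: [-2.87, -1.276, 0.003]
wrist_force: [-3.1, 0.7, 1.1]
gripper_width: 0.345
```

```bash
python3 -c "
from h import *
swing(n=4)"
```

```text
t 16.85 p [669.  -22.1  41.6] yawy -42.07 tilt [-0.0015 -0.0015] F [-3.09  0.72  1.09] M [0.09 0.84 0.07] w 0.345 q [ 0.07  0.85 -0.13  1.53  0.14  0.77 -0.85]
azim 48.87 rad 133.4
[0.0, 0.008, -0.0004, -0.0015, 0.0015, 0.0434]
[-0.0002, 0.008, 0.0, 0.0, 0.0, 0.06]
[-0.0002, 0.008, 0.0, 0.0, 0.0, 0.06]
[-0.0002, 0.008, 0.0, 0.0, 0.0, 0.06]
```

>>> servo_tool([
  [0,0.0085,0,-0.002,0.002,0.045,0.31],
  [0,0.0085,0,-0.002,0.001,0.06,0.31],
  [0,0.0085,0,-0.002,0.001,0.06,0.31],
  [0,0.0085,0,-0.002,0.001,0.06,0.31],
])

```text
t: 17.25
tool_pos: [691.8, -44.6, 41.3]
tcp_rot: [-3.0, -0.93, -0.004]
wrist_force: [-4.1, 1.1, 0.9]
gripper_width: 0.346
```

```bash
python3 -c "
from h import *
swing(n=4);d=cap('top','t10')
im=d['color'][140:250,230:370,::-1];cv2.imwrite('pics/t10c.png',cv2.resize(im,None,fx=5,fy=5,interpolation=cv2.INTER_CUBIC))"
```

```text
t 17.25 p [691.8 -44.6  41.3] yawy -55.54 tilt [0.0029 0.0004] F [-4.06  1.1   0.94] M [0.25 0.78 0.04] w 0.346 q [ 0.07  0.88 -0.07  1.46  0.08  0.81 -1.  ]
azim 35.2 rad 135.3
[-0.0019, 0.008, -0.0007, 0.0003, -0.0029, 0.047]
[-0.0002, 0.008, 0.0, 0.0, 0.0, 0.06]
[-0.0002, 0.008, 0.0, 0.0, 0.0, 0.06]
[-0.0002, 0.008, 0.0, 0.0, 0.0, 0.06]
```

View pics/t10c.png

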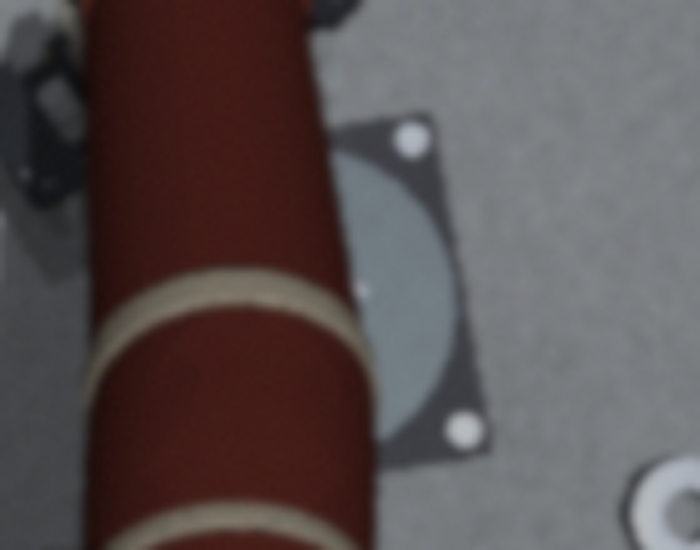

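The arm blocks the top view, so I'll use force and azimuth. About 11° remain.

>>> servo_tool([
  [-0.001,0.008,0,0,-0.002,0.05,0.31],
  [0,0.0085,0,0,0,0.06,0.31],
])

```text
t: 17.5
tool_pos: [701.2, -57.7, 41.2]
tcp_rot: [-3.046, -0.758, -0.005]
wrist_force: [-4.0, 1.8, 0.8]
gripper_width: 0.343
```

```bash
python3 -c "
from h import *
swing(n=2,step=0.04)"
```

```text
t 17.5 p [701.2 -57.7  41.2] yawy -62.05 tilt [ 0.0033 -0.0014] F [-4.01  1.81  0.76] M [0.44 0.93 0.11] w 0.343 q [ 0.08  0.89 -0.05  1.42  0.05  0.83 -1.07]
azim 28.44 rad 136.3
[-0.0029, 0.0054, -0.0008, -0.0015, -0.0033, 0.0315]
[-0.0001, 0.0053, 0.0, 0.0, 0.0, 0.04]
```

>>> servo_tool([
  [-0.002,0.006,0,-0.001,-0.003,0.035,0.31],
])

```text
t: 17.6
tool_pos: [702.2, -60.5, 41.1]
tcp_rot: [-3.056, -0.703, -0.001]
wrist_force: [-4.4, 8.0, 1.8]
gripper_width: 0.348
```

>>> servo_tool([
  [-0.001,0.0055,0,0,0,0.03,0.31],
])

```text
t: 17.7
tool_pos: [702.2, -61.1, 40.8]
tcp_rot: [-3.058, -0.658, 0.004]
wrist_force: [-6.9, 6.5, 4.1]
gripper_width: 0.346
```

>>> servo_tool([
  [0,0.005,0,0,0,0.02,0.31],
])

```text
t: 17.8
tool_pos: [702.1, -61.1, 40.6]
tcp_rot: [-3.057, -0.629, 0.011]
wrist_force: [-7.8, 5.5, 4.5]
gripper_width: 0.346
```

```bash
python3 -c "
from h import *
swing(n=2,step=0.04)"
```

```text
t 17.8 p [702.1 -61.1  40.6] yawy -66.74 tilt [-0.0029 -0.0218] F [-7.78  5.47  4.51] M [1.24 1.72 0.19] w 0.346 q [ 0.08  0.9  -0.04  1.4   0.01  0.85 -1.11]
azim 26.98 rad 135.6
[-0.0019, 0.0054, -0.0015, -0.0218, 0.0027, -0.0248]
[-0.0001, 0.0053, 0.0, 0.0, 0.0, 0.04]
```

Stopped at TCP azimuth 27° with about 9 N, which looks like the stop, perhaps slightly early. I'll back off, lift and look.

>>> servo_tool([
  [0,-0.002,0,-0.01,0.001,-0.02,0.31],
  [0,0,-0.03,-0.01,0.001,0,0],
  [-0.02,0,-0.045,0,0,0,-0.5],
  [-0.045,0,-0.045,0,0,0,-1],
  [-0.045,0,-0.02,0,0,0,-1],
  [-0.045,0,0,0,0,0,-1],
  [0,0,0,0,0,0,-1],
])

```text
t: 18.5
tool_pos: [574.4, -124.6, 178.2]
tcp_rot: [3.054, 0.677, 0.042]
wrist_force: [0.7, -1.1, -0.3]
gripper_width: 0.813
```

```bash
python3 -c "
from h import *
st();cap('wrist','w11')
im=cv2.imread('pics/w11.png')[0:230,110:410]
im=cv2.convertScaleAbs(im,alpha=1.3,beta=5)
cv2.imwrite('pics/w11c.png',cv2.resize(im,None,fx=2.6,fy=2.6,interpolation=cv2.INTER_CUBIC))"
```

```text
t 18.5 p [ 574.4 -124.6  178.2] yawy -65.02 tilt [0.0236 0.0192] F [ 0.68 -1.09 -0.3 ] M [-0.03  0.04 -0.07] w 0.813 q [ 0.2   0.56 -0.04  1.7   0.03  0.85 -0.99]
```

View pics/w11c.png

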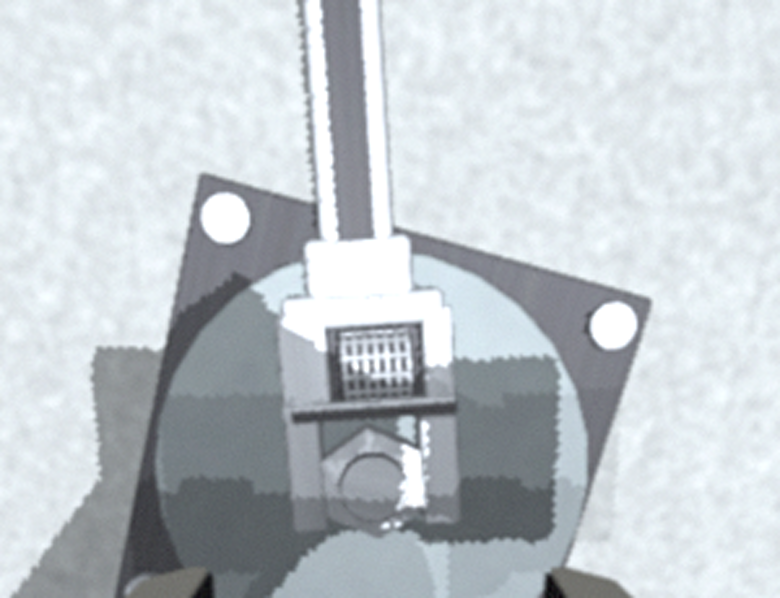

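```bash
python3 - <<'E'
from h import *
d=dict(np.load('w11.npz'))
P=lambda u,v,z:ray(d,110+(u+.5)/2.6-.5,(v+.5)/2.6-.5,z)
A=lambda a,b:np.degrees(np.arctan2(*(b-a)[[1,0]])).round(1)
b=P(369,428,59);print('top corner',b, 'to axis(581.2,-122.4)',A(np.array([581.2,-122.4,59]),b))
print('rod ',P(373,487,67), 'ang rod->corner', A(P(373,487,67)*[1,1,0],b))
print('flats L',A(P(323,505,59),P(322,460,59)),'jaw inner',P(320,440,56).round(1),P(423,440,56).round(1),np.linalg.norm(P(320,440,56)-P(423,440,56)))
print('fixed',A(P(324,525,56),P(319,420,56)))
print('slot',A(P(341,235,54),P(325,10,54)),A(P(373,235,54),P(359,10,54)))
m0=(P(341,235,54)+P(373,235,54))/2;m1=(P(325,10,54)+P(359,10,54))/2
u=(m1-m0)/np.linalg.norm(m1-m0);print(A(m0,m1)); v=np.array([581.2,-122.4,54])-m0; print('nut lateral off handle line',u[0]*v[1]-u[1]*v[0],'along',u@v)
e1,e2=P(311,527,56),P(440,522,56);print('ends',e1.round(1),e2.round(1),'rel nut along',[(u@(e-[581.2,-122.4,56])).round(1) for e in (e1,e2)])
E
```

```text
top corner [ 599.13628878 -112.42658126   59.        ] to axis(581.2,-122.4) 29.1
rod  [ 581.3978592  -122.15016303   67.        ] ang rod->corner 28.7
flats L 25.3 jaw inner [587.2 -98.1  56. ] [ 603.1 -132.5   56. ] 37.864619769687565
fixed 26.8
slot 28.7 28.7
28.7
nut lateral off handle line 0.1683145636018466 along -87.75809174319475
ends [ 555.7 -108.5   56. ] [ 577.8 -151.9   56. ] rel nut along [np.float64(-15.7), np.float64(-17.1)]
```

```bash
python3 -c "
from h import *
d=dict(np.load('w11.npz'))
im=d['color'][145:225,210:300,::-1]
im=cv2.createCLAHE(3,(2,2)).apply(cv2.cvtColor(im,6))
cv2.imwrite('pics/w11z.png',cv2.resize(im,None,fx=7,fy=7,interpolation=cv2.INTER_CUBIC))
d=dict(np.load('w9.npz'))
im=d['color'][130:210,195:285,::-1]
im=cv2.createCLAHE(3,(2,2)).apply(cv2.cvtColor(im,6))
cv2.imwrite('pics/w9z.png',cv2.resize(im,None,fx=7,fy=7,interpolation=cv2.INTER_CUBIC))"
```

```text
(no output)
```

View pics/w11z.png

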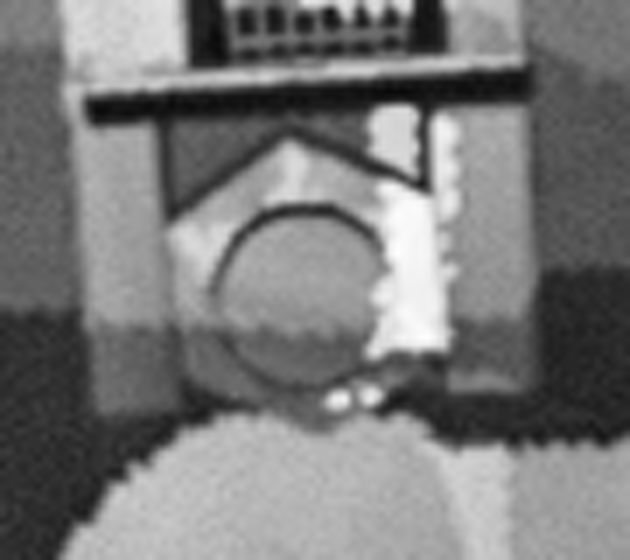

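View pics/w9z.png

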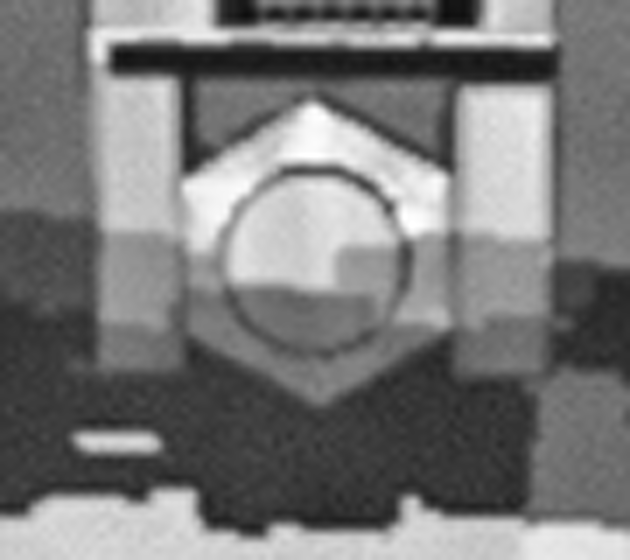

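```bash
python3 - <<'E'
from h import *
for f,o,c in [('w11',(210,145),[(289,133),(168,220),(185,385),(322,425),(447,350),(433,188)]),('w9',(195,130),[(312,100),(183,178),(187,335),(321,407),(450,330),(447,172)])]:
    d=dict(np.load(f+'.npz'))
    p=np.array([ray(d,o[0]+(u+.5)/7-.5,o[1]+(v+.5)/7-.5,59)[:2] for u,v in c]); m=p.mean(0); q=p-m
    print(f,m.round(1),'r',np.linalg.norm(q,axis=1).round(1)); a=np.degrees(np.arctan2(q[:,1],q[:,0]))-60*np.arange(6); a=(a+180)%360-180; print(a.round(1),a.mean())
    z=np.exp(1j*np.radians(6*a)).mean(); print('phase',np.degrees(np.angle(z))/6)
d=dict(np.load('w11.npz')); P=lambda u,v:ray(d,210+(u+.5)/7-.5,145+(v+.5)/7-.5,56)
print('jaws w11', np.linalg.norm(P(163,150)-P(432,150)), 'ang L',[np.degrees(np.arctan2(*(P(*a)-P(*b))[[1,0]])) for a,b in [((160,125),(182,400)),((77,150),(97,410)),((525,110),(537,385))]])
E
```

```text
w11 [ 581.6 -122.5] r [21.  20.9 22.  20.  21.3 21.6]
[31.7 29.5 34.7 30.7 29.3 33. ] 31.48589019017214
phase -28.519490249815817
w9 [ 581.  -122.4] r [20.8 20.7 21.  21.  20.8 20.9]
[96.1 94.9 96.7 96.1 95.4 97.4] 96.10431652939303
phase -23.89581006850914
jaws w11 36.64844041464572 ang L [np.float64(28.600620667749503), np.float64(27.91466596421848), np.float64(28.73491880807059)]
```

Nut turned about 65° (1.13–1.15 rad) by the images, jaws still 36.6 mm. That is close to the 1.14 threshold, so I'll push again to confirm the stop.

```bash
python3 -c "
from h import *
plan([699.7,-57.6,110],-61.3,5)"
```

```text
[0.027, -0.0018, 0.0147, 0.0044, -0.006, -0.0125]
[0.0271, -0.0014, 0.0145, 0.0044, -0.006, -0.0125]
[0.0272, -0.001, 0.0144, 0.0044, -0.006, -0.0125]
[0.0273, -0.0006, 0.0142, 0.0044, -0.006, -0.0125]
[0.0273, -0.0002, 0.014, 0.0044, -0.006, -0.0125]
```

>>> servo_tool([
  [0.029,-0.002,0.014,0.004,-0.006,-0.013,-1],
  [0.03,-0.001,0.015,0.004,-0.006,-0.013,-1],
  [0.03,-0.001,0.015,0.004,-0.006,-0.013,-1],
  [0.03,0,0.015,0.004,-0.006,-0.013,-1],
  [0.022,0,0.015,0.004,-0.006,-0.01,-1],
  [0,0,0,0,0,0,-1],
])

```text
t: 19.15
tool_pos: [725.6, -52.7, 110.7]
tcp_rot: [3.029, 0.785, 0.048]
wrist_force: [-0.4, 0.6, 0.2]
gripper_width: 1.001
```

```bash
python3 -c "
from h import *
st();plan([699.7,-57.6,42],-61.3,4)"
```

```text
t 19.15 p [725.6 -52.7 110.7] yawy -60.96 tilt [0.0264 0.0199] F [-0.41  0.61  0.18] M [0.05 0.1  0.03] w 1.001 q [ 0.07  0.83 -0.05  1.32  0.05  0.95 -1.06]
[-0.0067, -0.0024, 0.017, 0.005, -0.0066, 0.0016]
[-0.0066, -0.0023, 0.017, 0.005, -0.0066, 0.0016]
[-0.0065, -0.0022, 0.0171, 0.005, -0.0066, 0.0016]
[-0.0064, -0.0021, 0.0171, 0.005, -0.0066, 0.0016]
```

>>> servo_tool([
  [-0.0065,-0.0024,0.018,0.006,-0.008,0.001,-0.3],
  [-0.0065,-0.0024,0.018,0.006,-0.008,0.001,0],
  [-0.006,-0.0022,0.018,0.006,-0.008,0.001,0.31],
  [-0.006,-0.002,0.017,0.005,-0.007,0.001,0.31],
  [0,0,0,0,0,0,0.31],
])

```text
t: 19.65
tool_pos: [708.7, -56.4, 39.8]
tcp_rot: [3.037, 0.788, 0.017]
wrist_force: [-0.3, 0.2, -1.1]
gripper_width: 0.62
```

```bash
python3 -c "
from h import *
st();plan([699.7,-57.6,42],-61.3,1)"
```

```text
t 19.65 p [708.7 -56.4  39.8] yawy -60.92 tilt [0.0095 0.0072] F [-0.25  0.16 -1.08] M [-0.06  0.01  0.01] w 0.62 q [ 0.07  0.9  -0.05  1.41  0.05  0.82 -1.06]
[-0.0084, -0.0033, -0.0023, 0.0071, -0.0095, 0.0066]
```

>>> servo_tool([
  [-0.003,-0.003,-0.002,0.007,-0.009,0,0.31],
  [0,0,0,0,0,0,0.31],
  [0,0,0,0,0,0,0.31],
  [0,0,0,0,0,0,0.31],
  [0,0,0,0,0,0,0.31],
])

```text
t: 20.15
tool_pos: [709.2, -55.2, 47.6]
tcp_rot: [3.037, 0.788, 0.018]
wrist_force: [0.1, 0.8, -0.5]
gripper_width: 0.343
```

>>> servo_tool([
  [0,0.003,0,0,0,0,0.31],
  [0,0.003,0,0,0,0,0.31],
])

```text
t: 20.35
tool_pos: [709.8, -56.0, 47.5]
tcp_rot: [-3.036, -0.791, -0.011]
wrist_force: [-4.9, 4.8, 3.0]
gripper_width: 0.346
```

>>> servo_tool([
  [0,0.004,0,0,0,0,0.31],
  [0,0.004,0,0,0,0.005,0.31],
])

```text
t: 20.55
tool_pos: [709.8, -56.1, 47.2]
tcp_rot: [-3.025, -0.785, 0.001]
wrist_force: [-4.9, 5.5, 4.4]
gripper_width: 0.345
```

```bash
python3 -c "
from h import *
swing(n=1)"
```

```text
t 20.55 p [709.8 -56.1  47.2] yawy -60.9 tilt [ 0.0034 -0.0164] F [-4.94  5.54  4.4 ] M [1.11 1.17 0.09] w 0.345 q [ 0.09  0.9  -0.06  1.38  0.04  0.87 -1.04]
azim 27.37 rad 144.7
[-0.0117, 0.0077, 0.005, -0.0165, -0.0027, 0.0902]
```

>>> servo_tool([
  [0,0.006,0.001,-0.012,-0.003,0.005,0.31],
  [0,0.006,0,-0.008,0,0.005,0.31],
  [0,0.006,0,-0.008,0,0.005,0.31],
])

```text
t: 20.85
tool_pos: [711.0, -56.8, 46.1]
tcp_rot: [-3.03, -0.771, 0.018]
wrist_force: [-7.0, 7.1, 5.5]
gripper_width: 0.35
```

```bash
python3 -c "
from h import *
swing(n=1)
d=cap('scene','s12')
im=d['color'][130:270,140:300,::-1];cv2.imwrite('pics/s12c.png',cv2.resize(im,None,fx=4,fy=4,interpolation=cv2.INTER_CUBIC))"
```

```text
t 20.85 p [711.  -56.8  46.1] yawy -61.45 tilt [-0.0075 -0.0171] F [-7.    7.13  5.52] M [ 1.48  1.5  -0.03] w 0.35 q [ 0.08  0.91 -0.06  1.36  0.04  0.89 -1.05]
azim 26.88 rad 145.5
[-0.0124, 0.0077, 0.004, -0.0168, 0.0082, 0.0892]
```

View pics/s12c.png

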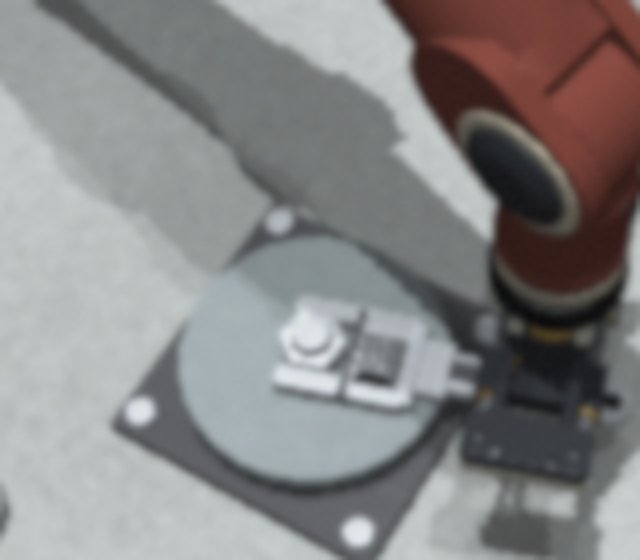

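Force reached 10 N with practically no movement, so the stop is reached. I'll release, lift clear and check.

>>> servo_tool([
  [0,-0.003,0,0.01,0,0,0.2],
  [0,-0.001,0,0.005,0,0,-0.3],
  [0,0,-0.03,0,0,0,-0.6],
  [-0.01,0,-0.045,0,0,0,-1],
  [-0.045,0,-0.045,0,0,0,-1],
  [-0.045,0,-0.02,0,0,0,-1],
  [-0.045,0,0,0,0,0,-1],
  [-0.02,0,0,0,0,0,-1],
  [0,0,0,0,0,0,-1],
])

```text
t: 21.8
tool_pos: [576.6, -144.3, 183.8]
tcp_rot: [-3.035, -0.762, 0.006]
wrist_force: [0.2, 0.1, -0.0]
gripper_width: 0.993
```

```bash
python3 -c "
from h import *
st();d=cap('wrist','w13')
im=cv2.imread('pics/w13.png')[0:230,110:410]
im=cv2.createCLAHE(2,(3,3)).apply(cv2.cvtColor(im,6))
cv2.imwrite('pics/w13c.png',cv2.resize(im,None,fx=2.6,fy=2.6,interpolation=cv2.INTER_CUBIC))"
```

```text
t 21.8 p [ 576.6 -144.3  183.8] yawy -61.81 tilt [-0.0011 -0.0127] F [ 0.23  0.12 -0.01] M [-0.03 -0.1  -0.  ] w 0.993 q [ 0.26  0.58 -0.07  1.64  0.04  0.93 -0.9 ]
```

View pics/w13c.png

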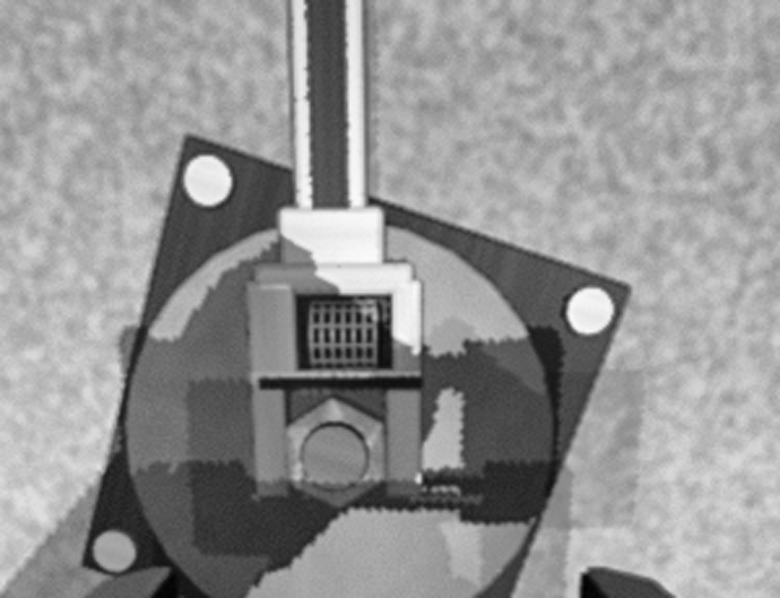

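```bash
python3 - <<'E'
from h import *
def A(a,b): return np.degrees(np.arctan2(*(b-a)[[1,0]]))
for f,o,D,N,S in [('w9',130,[(71,238),(475,199)],[(287,376),(287,488)],[(268,180,269,5),(301,180,304,5)]),('w13',110,[(207.5,180.5),(589.5,311)],[(335,398),(336,506)],[(313,205,307,5),(347,205,346,5)]),('w11',110,[(225,218),(613,326)],[(369,428),(377,535)],[(341,235,325,10),(373,235,359,10)])]:
    d=dict(np.load(f+'.npz')); P=lambda u,v,z:ray(d,o+(u+.5)/2.6-.5,(v+.5)/2.6-.5,z)
    b=A(P(*D[0],14),P(*D[1],14)); L=np.linalg.norm(P(*D[0],14)-P(*D[1],14))
    n=A(P(*N[1],59),P(*N[0],59)); h=A((P(*S[0][:2],54)+P(*S[1][:2],54))/2,(P(*S[0][2:],54)+P(*S[1][2:],54))/2)
    print(f,'base',b.round(2),b%90,L.round(1),'nut',n.round(2),'handle',h.round(2),'nut-base',n-b%90,'handle-base',h-b%90)
d=dict(np.load('w13.npz')); P=lambda u,v,z:ray(d,110+(u+.5)/2.6-.5,(v+.5)/2.6-.5,z)
print('opening',np.linalg.norm(P(287,420,56)-P(387,420,56)),'nut mid',(P(335,398,59)+P(336,506,59))/2,'ends',P(270,496,56),P(404,490,56))
E
```

```text
w9 base 10.24 10.240485150024762 162.9 nut 94.43 handle 93.7 nut-base 84.19332648604005 handle-base 83.45839482657631
w13 base -79.84 10.16239177307611 162.8 nut 27.95 handle 28.4 nut-base 17.789328552163415 handle-base 18.23390934630574
w11 base -79.85 10.15284176472035 162.8 nut 29.11 handle 28.66 nut-base 18.953065926713723 handle-base 18.507100873548787
opening 37.24475808782138 nut mid [ 581.15762522 -122.40116261   59.        ] ends [ 553.87199184 -108.14431311   56.        ] [ 580.23337446 -152.0109674    56.        ]
```

```bash
python3 -c "
from h import *
d=dict(np.load('w13.npz'))
im=d['color'][135:205,195:285,::-1]
im=cv2.createCLAHE(3,(2,2)).apply(cv2.cvtColor(im,6))
cv2.imwrite('pics/w13z.png',cv2.resize(im,None,fx=8,fy=8,interpolation=cv2.INTER_CUBIC))"
```

```text
(no output)
```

View pics/w13z.png

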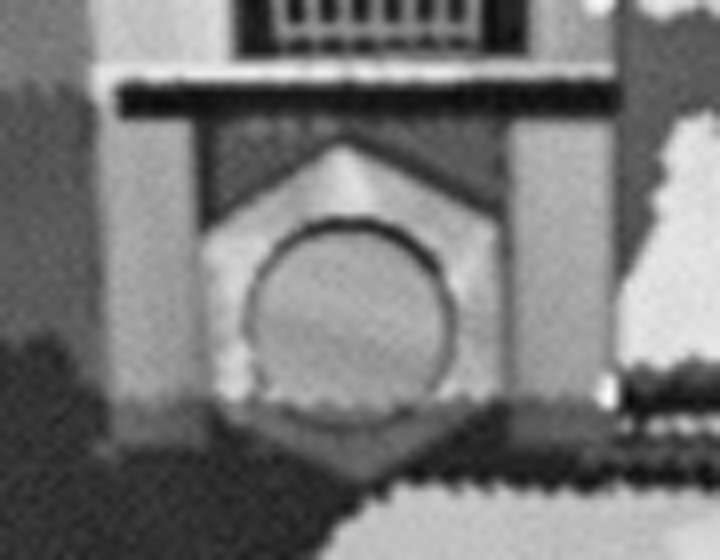

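```bash
python3 - <<'E'
from h import *
R={}
for f,o,r in [('w9',(195,130),range(142,166)),('w11',(210,145),range(165,190)),('w13',(195,135),range(152,180))]:
    d=dict(np.load(f+'.npz')); g=cv2.GaussianBlur(cv2.cvtColor(d['color'],7),(1,3),0).astype(float)
    for v in list(r)[::4]:
        row=g[v,o[0]:o[0]+90]; gr=np.diff(row); k=np.where(np.abs(gr)>9)[0]
        print(f,v,[(int(o[0]+i),int(gr[i])) for i in k])
E
```

```text
w9 142 [(207, 24), (208, 18), (218, -12), (219, -34), (220, -37), (222, 24), (258, -10), (260, 16), (272, -10), (273, -10)]
w9 146 [(207, 18), (208, 16), (219, -33), (220, -40), (222, 25), (234, 12), (235, 10), (236, 19), (237, 25), (238, 26), (240, -26), (241, -32), (242, -20), (243, -12), (257, -13), (259, 30), (260, 24), (261, 12), (272, -28), (273, -26)]
w9 150 [(207, 15), (208, 19), (219, -32), (220, -40), (222, 14), (228, 13), (229, 12), (235, 12), (236, 14), (237, 16), (240, -12), (241, -20), (248, -16), (249, -20), (250, -14), (257, -17), (259, 33), (260, 23), (261, 12), (272, -31), (273, -27)]
w9 154 [(207, 12), (208, 23), (209, 11), (219, -28), (220, -20), (222, 20), (223, 22), (224, 12), (232, -13), (233, -12), (234, -18), (244, 12), (257, -28), (258, -20), (259, 21), (260, 22), (261, 16), (272, -29), (273, -25)]
w9 158 [(208, 21), (209, 21), (218, -11), (220, 21), (221, 15), (223, 13), (227, -21), (228, -26), (246, -10), (247, -18), (248, -14), (250, 25), (251, 17), (257, -19), (258, -31), (260, 18), (261, 14), (272, -28), (273, -24)]
w9 162 [(207, 10), (208, 24), (209, 2
[... 2181 characters left out ...]
4)]
w13 164 [(207, 14), (218, -11), (220, 14), (221, 12), (229, -11), (230, -14), (245, 16), (246, 18), (247, 10), (255, -10), (256, -24), (258, 19), (259, 11), (270, -18), (271, -16), (274, 11), (275, 27), (276, 26)]
w13 168 [(207, 19), (208, 10), (221, 10), (226, -23), (246, -16), (247, -16), (249, 28), (250, 20), (256, -17), (258, 14), (259, 10), (270, -14), (271, -17), (273, 29), (274, 25)]
w13 172 [(207, 17), (224, -19), (225, -20), (226, 12), (249, -18), (251, 24), (256, -12), (257, -15), (258, 13), (259, 10), (271, 16), (272, 28)]
w13 176 [(207, 12), (208, 11), (220, 11), (224, -14), (226, 11), (249, -13), (250, -13), (251, 19), (256, -10), (257, -12), (258, 12), (271, 16), (272, 22)]
```

```bash
python3 - <<'E'
from h import *
for f,v,xs in [('w9',146,(207.9,219.95,260.0,272.95)),('w9',150,(207.9,219.95,260.0,272.95)),('w13',156,(206.9,219.0,258.3,271.0)),('w13',160,(206.9,219.0,258.3,271.0)),('w11',169,(219.9,232,271.4,285))]:
    d=dict(np.load(f+'.npz')); p=[ray(d,x,v,56) for x in xs]
    print(f,[np.linalg.norm(p[i]-p[i+1]).round(2) for i in range(3)],np.linalg.norm(p[0]-p[3]).round(2))
E
```

```text
w9 [np.float64(11.42), np.float64(37.92), np.float64(12.26)] 61.59
w9 [np.float64(11.45), np.float64(38.03), np.float64(12.29)] 61.76
w13 [np.float64(11.69), np.float64(37.9), np.float64(12.22)] 61.81
w13 [np.float64(11.73), np.float64(38.02), np.float64(12.26)] 62.01
w11 [np.float64(11.52), np.float64(37.66), np.float64(13.04)] 62.23
```

```bash
python3 - <<'E'
from h import *
d=dict(np.load('w3.npz')); g=cv2.GaussianBlur(cv2.cvtColor(d['color'],7),(1,3),0).astype(float)
for v in (139,142,145,148,152,158,162):
    row=g[v,205:290]; gr=np.diff(row); print(v,[(int(205+i),int(gr[i])) for i in np.where(np.abs(gr)>8)[0]])
for f,v,xs in [('w13',168,(221,256.8)),('w13',172,(221,256.8)),('w9',162,(221,258.3))]:
    d=dict(np.load(f+'.npz')); p=[ray(d,x,v,59) for x in xs]; print('nut',f,np.linalg.norm(p[0]-p[1]))
for n,f,v in [('w13','w13',(150,170)),]:
    d=dict(np.load(f+'.npz')); g=cv2.cvtColor(d['color'],7)
    for r in (166,170,174): print(r,g[r,204:280].tolist())
E
```

```text
139 [(211, 28), (212, 18), (221, -13), (222, -39), (223, -37), (225, 18), (226, 10), (267, -12), (270, 24), (271, 11)]
142 [(211, 29), (212, 25), (221, -14), (222, -38), (223, -39), (225, 20), (226, 12), (240, 12), (242, -15), (243, -12), (266, -13), (267, -14), (269, 30), (270, 34), (271, 22), (281, -17), (282, -28), (283, -11)]
145 [(210, 9), (211, 23), (212, 15), (217, 10), (218, 13), (221, -13), (222, -34), (223, -42), (225, 22), (226, 10), (233, -10), (236, 19), (237, 19), (238, 14), (239, 26), (240, 28), (243, -23), (244, -28), (245, -17), (246, -12), (247, -16), (248, -9), (266, -19), (267, -9), (268, 9), (269, 27), (270, 29), (271, 24), (281, -21), (282, -25)]
148 [(211, 23), (212, 11), (222, -17), (223, -32), (224, 11), (225, 23), (227, -13), (230, 11), (231, 13), (232, 11), (233, 12), (234, 9), (238, 18), (239, 23), (245, -21), (246, -12), (250, -13), (251, -15), (252, -18), (253, -15), (257, 9), (266, -20), (268, 11), (269, 35), (270, 27), (271, 16), (280, -10), (281, -27), (282, -21)]
152 [(210, 9), (211, 23), (212, 12), (222, -22), (223, -21), (224, 15), (225, 18), (226,
[... 1217 characters left out ...]
16, 115, 117, 113, 110, 112, 118, 129, 142, 147, 139, 116, 107, 117, 123, 121, 122, 122, 122, 122, 118, 121, 117, 121, 119, 119, 119, 120, 118, 119, 119, 120, 122, 114, 99, 101, 138, 149, 134, 125, 123, 119, 105, 92, 106, 114, 116, 119, 118, 118, 118, 118, 120, 120, 120, 115, 103, 105, 142, 153, 156, 153, 155, 153, 153]
174 [89, 88, 85, 90, 106, 118, 118, 117, 118, 115, 116, 116, 111, 116, 113, 107, 106, 116, 119, 128, 131, 113, 105, 112, 116, 117, 117, 117, 117, 120, 121, 119, 119, 119, 120, 120, 121, 119, 124, 123, 122, 123, 120, 121, 121, 121, 103, 92, 111, 116, 116, 117, 115, 105, 95, 104, 114, 119, 116, 117, 117, 117, 120, 119, 117, 117, 115, 112, 128, 151, 154, 155, 154, 153, 153, 154]
```

```bash
python3 - <<'E'
from h import *
d=dict(np.load('w3.npz'))
for v in (142,145,148):
    p=[ray(d,x,v,56) for x in (212,223,270.4,282.2)]; print([np.linalg.norm(p[i]-p[i+1]).round(2) for i in range(3)],np.linalg.norm(p[0]-p[3]).round(2))
s3=dict(np.load('w3.npz'));
for f in ('w3','w9','w11','w13'):
    d=dict(np.load(f+'.npz')); print(f,(-d['R'].T@d['t']).round(1))
E
```

```text
[np.float64(11.12), np.float64(47.93), np.float64(11.93)] 70.99
[np.float64(11.15), np.float64(48.05), np.float64(11.96)] 71.16
[np.float64(11.18), np.float64(48.17), np.float64(11.99)] 71.33
w3 [590.2 -77.3 358.2]
w9 [593.5 -87.3 338.8]
w11 [630.3 -95.6 336.5]
w13 [ 636.5 -114.8  340.5]
```

```bash
python3 -c "
from h import *
d=cap('scene','s14')
im=d['color'][90:350,90:350,::-1];cv2.imwrite('pics/s14c.png',cv2.resize(im,None,fx=2.3,fy=2.3,interpolation=cv2.INTER_CUBIC))
st()"
```

```text
t 21.9 p [ 579.1 -141.4  183.2] yawy -61.6 tilt [ 0.0011 -0.014 ] F [ 0.44  1.26 -0.18] M [-0.01 -0.03  0.1 ] w 0.998 q [ 0.25  0.58 -0.07  1.64  0.04  0.93 -0.9 ]
```

View pics/s14c.png

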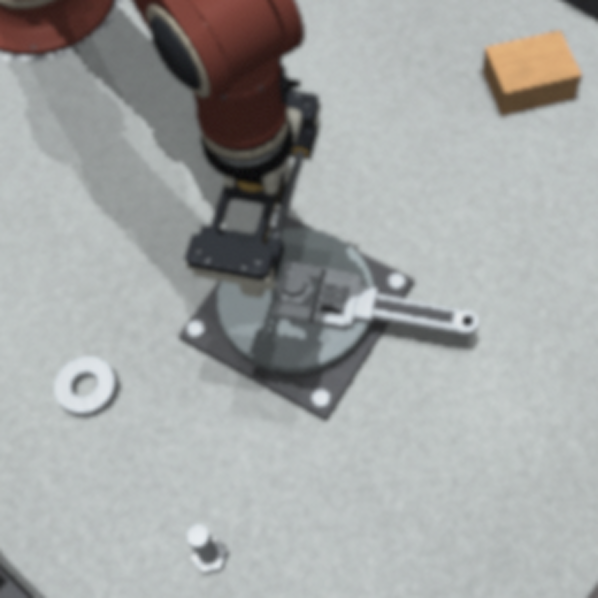

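The scene view shows the carton, collar and bolt in place, the wrench flat on the flange around the nut, and the gripper clear above. Handing in.

```bash
python3 -c "
from h import *
print(ctrl.sign_off())"
```

```text
the job is handed in; nothing more can be done
None
```

The wrench is fitted on the nut and the nut is turned hard up against what I take to be its stop. My angle measurements come out slightly short of the 1.2 rad you gave. I handed the job in at about 22 s and got no verdict.

- **Squaring:** I gripped the handle and swung the wrench about 10° around the nut. It ended within about 1° of the flats.
- **Closing the jaws:** Three worm strokes closed the jaws. On the fourth the worm stalled at about 9 N of drag, with both jaw faces on the flats. By comparison with the pictures taken before closing, the jaw travelled about 9.5–10 mm. That assumes the jaws started fully open at 46 mm.
- **Tightening:** I swung the handle clockwise with the fingers caged loosely around it until it stopped firmly. A second push of up to 10 N, about 10 mm further out along the handle, met the same stop.

**Last checks:**
- The opening measured the same before and after tightening.
- The mouth is within a few millimetres of the nut's axis.
- The wrench lies flat in the pictures.
- The bolt, collar and carton look untouched.
- The gripper is open and well clear.

**What disagrees:** the images give a nut turn of only about 1.13–1.16 rad, good to roughly ±0.02, against a threshold of 1.14 rad. I took it as the stop because the nut did not move under about 1.4 N m, while it had turned at about 0.5 N m before. It fits a nut that started slightly above zero, but I could not check its starting angle.

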